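# Pack a chilled sample carrier: cold pack under the bottle rack, cold plates on edge

### The job

Pack the blue carrier base for the sample courier: first lay the thick cold pack flat in its bed on the carrier's floor, and set the rack with the four sample bottles squarely down over it, standing flat on the carrier's floor; the two thin cold plates from the freezer caddy are to stand on edge, fully down, in the slots at the two ends of the carrier (either plate in either slot). Keep the samples upright and set their rack down gently, without dropping it, and leave the amber bottle, the beaker and the hand-held meter where they are.

Things in the scene. Friction and masses are not known exactly. Their poses are not given: they have to be found in the camera images.
- tray: blue-walled, white-lined open base half of an insulated sample carrier, fixed to the bench. Outside 166 mm (x, its long axis) by 128 mm (y), walls 8 mm thick, 45 mm high; inner floor at z = 5 mm, inside 150 by 112 mm. Origin: centre of its underside, z up. Between the upright white ribs of the two end slots is a bay 106 mm long (x), where pack and rack go
- bed (a point): point on the carrier's inner floor, centre of the flat pack's bed; axes as the carrier's. Ribs 8 mm high bound the bed, 100 mm (x, the pack's long side) by 64 mm (y): end ribs at |x| = 50 to 53 mm (|y| under 18 mm), side ribs at |y| = 32 to 35 mm (|x| from 27 to 45 mm)
- slot_1 (a point): point on the floor in the middle of the slot at the carrier's +x end, 66 mm from the centre; axes as the carrier's. The slot is 18 mm wide (x), between the end wall and two upright ribs that stand 12 mm out from the side walls, 37 mm high over the floor, 4 mm thick; it is 112 mm long (y)
- slot_2 (a point): point on the floor in the middle of the slot at the carrier's -x end; same axes and sizes
- pack_c (a point): centre of the thick blue cold pack, a hard brick 92 mm (x) by 56 mm (y) by 20 mm high (z), about 0.13 kg, lying flat on the bench at the start
- caddy: steel freezer caddy, fixed, 96 mm (x) by 124 mm (y), 38 mm high; wire grips stick out 15 mm more at its y sides. Origin: centre of its underside. Floor at z = 5 mm; three slots at x = -34, 0 and 34 mm (16 mm wide in x, 114 mm long in y); the cold plates stand in the two outer ones, the middle one is empty
- plate_a_c (a point): centre of a thin blue cold plate, 12 mm thick (x), 104 mm long (y), 75 mm high (z), about 0.10 kg; at the start it stands on its long edge in an outer slot of the caddy, its top 80 mm above the bench. It is the same either way round, so it can be pinched across its thickness at the top edge
- plate_b_c (a point): centre of the other cold plate, just like the first, in the caddy's other outer slot
- rack: white four-cell bottle rack, 96 by 96 mm, about 0.4 kg with its bottles. Origin: centre of its underside, z up. It stands on two side panels along x at |y| = 44 to 48 mm; between them it is open below up to z = 26 mm, so it bridges the flat pack, its x along the carrier's x (either way round). Cell walls up to z = 62 mm, bottle caps up to 98 mm. Stands on the bench at the start
- rack_bar (a point): middle of the rack's grey carrying bar: runs along x between two end uprights, 96 mm long, 14 mm square, its centre 125 mm above the rack's underside, over the rack's middle; axes as the rack's
- sample_1_c (a point): centre of a sample bottle, 37 mm diameter, 68 mm high, clear with white label and blue cap, standing loose in a 42 mm cell of the rack, z up the bottle
- sample_2_c (a point): centre of the second sample bottle, the same
- sample_3_c (a point): centre of the third sample bottle, the same
- sample_4_c (a point): centre of the fourth sample bottle, the same
- reagent_c (a point): point on the axis of the amber reagent bottle, 70 mm above its foot (60 mm diameter, 145 mm high): leave it alone
- beaker_c (a point): centre of the glass beaker (68 mm diameter, 90 mm high): leave it alone
- meter_c (a point): centre of the grey hand-held meter lying on the bench, 50 mm (x) by 105 mm (y), 24 mm high: leave it alone
There are look-alikes about, which are no part of the job. What is shaped like the part that bears pack_c but purple is not meant.

How it is judged:
On the way, in this order (a step that is already met when the one before it is completed fails the run):
1. the thick cold pack lies flat in its bed on the carrier's floor, with the rack not yet over it (x of pack_c in the frame of tray between -0.007 and 0.007 m and y of pack_c in the frame of tray between -0.007 and 0.007 m and z of pack_c in the frame of tray below 0.018 m and angle between the x axis of pack_c and the x axis of tray, either way round below 0.15 rad and angle between pack_c's own z axis and vertical below 0.06 rad and horizontal distance between rack and tray above 0.1 m), for 0.2 s.
2. the rack stands on the carrier's floor over the cold pack (x of pack_c in the frame of tray between -0.007 and 0.007 m and y of pack_c in the frame of tray between -0.007 and 0.007 m and z of pack_c in the frame of tray below 0.018 m and angle between the x axis of pack_c and the x axis of tray, either way round below 0.15 rad and angle between pack_c's own z axis and vertical below 0.06 rad and x of rack in the frame of tray between -0.01 and 0.01 m and y of rack in the frame of tray between -0.012 and 0.012 m and z of rack in the frame of tray between 0.002 and 0.008 m and angle between rack's own z axis and vertical below 0.05 rad and angle between the x axis of rack and the x axis of tray, either way round below 0.2 rad), for 0.2 s.
At the end, for the whole second after the job is handed in: Pack flat in its bed (7 mm, 0.15 rad); a plate on edge in each end slot (8 mm, down within 4.5 mm, lean under 0.22 rad); rack level on the carrier floor over the pack (10 mm along, 12 mm across, 3 mm high, 0.2 rad square, 0.05 rad level); four samples upright in it (0.15 rad); all released (all of step 2 and ((x of plate_a_c in the frame of tray between 0.058 and 0.074 m and y of plate_a_c in the frame of tray between -0.008 and 0.008 m and z of each of plate_a_c, plate_b_c in the frame of tray below 0.047 m and angle between each of plate_a_c, plate_b_c's own z axis and vertical below 0.22 rad and x of plate_b_c in the frame of tray between -0.074 and -0.058 m and y of plate_b_c in the frame of tray between -0.008 and 0.008 m) or (x of plate_a_c in the frame of tray between -0.074 and -0.058 m and y of plate_a_c in the frame of tray between -0.008 and 0.008 m and z of each of plate_a_c, plate_b_c in the frame of tray below 0.047 m and angle between each of plate_a_c, plate_b_c's own z axis and vertical below 0.22 rad and x of plate_b_c in the frame of tray between 0.058 and 0.074 m and y of plate_b_c in the frame of tray between -0.008 and 0.008 m)) and distance between each of sample_1_c, sample_2_c, sample_3_c, sample_4_c and rack below 0.08 m and angle between each of sample_1_c, sample_2_c, sample_3_c, sample_4_c's own z axis and vertical below 0.15 rad); the robot touches nothing.
It fails at once if a sample bottle is tipped by more than 35 degrees or leaves the rack (angle between any of sample_1_c, sample_2_c, sample_3_c, sample_4_c's own z axis and vertical above 0.61 rad or distance between any of sample_1_c, sample_2_c, sample_3_c, sample_4_c and rack above 0.12 m).
It fails at once if the rack is dropped or banged down in the carrier (still faster than 0.3 m/s within 15 mm of its floor) (horizontal distance between rack and tray below 0.03 m and z of rack in the frame of tray below 0.02 m and linear speed of rack above 0.3 m/s).
It fails at once if the amber bottle, the beaker or the meter is moved more than 25 mm (distance of any of reagent_c, beaker_c, meter_c from where it was at the start of the episode above 0.025 m).
It also fails if it takes over 72 s, if anything falls off the work surface, if the arm or the gripper's body presses on something with over 40 N, if the wrist force passes 120 N, or if a joint passes its speed limit or range.

### The arm

A 6-joint arm with a two-finger parallel gripper is mounted at the origin on the work surface. World frame = base frame: x ahead of the robot, y to its left, z up, the work surface at z = 0. Lengths are in m, angles in rad, forces in N, time in s.
With the tool pointing down it reaches from about 0.3 to 0.75 m from the base axis. Payload 8.5 kg.
Tool frame: the origin (TCP) lies at the very end of the fingers, on their centre line; the grasp point (between the pads) lies behind it (tcp_to_grasp is the x of the grasp point in the tool frame, in m); x points along the fingers, z is the direction in which the jaws open and shut, and the axes are right-handed (so a half turn about x gives the same grasp; the last joint's range is limited). The gripper opens to 85 mm and grips with 20 to 120 N. Pads are 22 mm wide; open, the fingers measure 114 mm over their backs; the gripper's body (76 mm by 85 mm) begins 54 mm behind the grasp point. The pads swing forward as they close: fully open they stand 13 mm farther back than shut.
Start: joints at [0.906, 0.381, 1.297, -0, 1.464, -0.215], TCP at [0.239, 0.495, 0.231] pointing down, gripper open.
Joint ranges: [-3.11, 3.11], [-0.89, 2.33], [0.22, 2.48], [-1.42, 4.56], [0.17, 2.85], [-2.88, 2.88]. Speed limits (rad/s): [2.39, 2.39, 3.14, 3.14, 3.14, 3.14].

### API

Orientations are given as a unit quaternion [w, x, y, z].
In Python, from station import sense, read_camera, job_done, outline_of, spot_point, tcp_to_grasp gives the robot as it stands.
- The arm moves only by the tool apply_moves, never from a script. Its argument "increments" is a list of rows, each a list of 7 numbers: the shift along the tool's x, y, z in mm, then the turn, a rotation vector about the tool's x, y, z in rad, then the finger opening in mm, from 0 to 85.4. In form: [[tx, ty, tz, rx, ry, rz, gripper], ...]. A call has 1 to 20 rows; each row shifts and turns the pose as measured when the row begins, along the tool's axes as they then stand; what a row does not reach is not made up. A row lasts 1/10 s, in which the tool goes at most 50 mm and 8.59 degrees, less where a joint would pass 70% of its speed; a pose out of reach is approached as far as the arm can. A call with a gripper value outside its range is refused whole. The fingers move at their own pace and stop on an object; "force" is the grip in N (left out, the last holds). Time passes only in rows, so rows that do not move let the fingers close. It gives the time, the measured TCP pose, the force and the opening at its end, in the units of the state.
- sense(): the state, without advancing time (a new reading comes with each control period).
- read_camera(name): name is "scene" or "top"; returns a dict with "pixels" (400x640x3 uint8, blue, green, red), "fx", "fy", "cx", "cy" (pixels), "view" (4x4, takes a point from world to camera coordinates). Camera axes: x right, y up, looking along -z (the intrinsics and any distortion apply to the point x, -y, -z); pixel columns grow to the right and rows downward; lengths in m; the calibration is good to about 2 mm. A picture is of the moment at which its call begins. There is no depth.
- job_done(): hands the job in, once; it reports no verdict.
Trained networks look in the newest picture that a camera, given by its name, has taken for a name from the list of things; names that differ only in an ending like _2 or _b are one class to them, and where a whole thing is asked for, a point or a joint stands for the part that bears it (a point fixed in the world has none). Each returns a list of dicts, best first, with "confidence" (0 to 1); they miss things now and then, are a little off and sometimes report something else, mostly with a low value. They report only what shows in the picture. A call takes as long as a camera call. They do not tell look-alikes from the thing itself.
- outline_of(camera, label): "pixels" (400x640 bool, what is visible of it) and "uv" ([column, row] in pixels, amid what is visible of it).
- spot_point(camera, label): "uv" ([column, row] in pixels: a listed point, or the origin of a listed thing).
The state is a dict: "clock": time; "q": joint angles; "joint_vel": joint speeds; "joint_torque": joint torques, N m; "ee_pos": TCP position; "tcp_rot": TCP orientation; "contact_force": force on the tool from outside, world axes, zero at the start; "moment": the same for the moment, N m; "gripper_width": finger opening in m.
Only numpy, scipy, OpenCV 4.12 (cv2) and the standard library are available. Lean on these libraries where they do the work, as an engineer would, in place of code of your own. Each camera call takes 0.05 s, during which the arm holds its last target.

## Working session

There is one attempt and no reset: what is moved stays moved. The work goes in short steps, Python scripts to look and compute and a tool call to move; the robot and the scene stay as the last step left them, time stands still between calls to the robot, and variables do not carry over. Pictures are saved under pics/ and viewed, and the job is handed in when it is done.

Besides the shell and the picture viewer there is one more tool, called after "Call:" as a command line: name --pt "numbers of a row" for each row, then --argument value for the rest. apply_moves: Moves the arm, as the interface text tells. Its arguments: {"type":"object","properties":{"increments":{"type":"array"},"force":{"type":"number"}},"required":["increments"]}

```bash
ls; mkdir -p pics; python3 - <<'E'
from station import *
import cv2,numpy as np
print(sense()); print(tcp_to_grasp if not callable(tcp_to_grasp) else tcp_to_grasp())
for n in("scene","top"):
    c=read_camera(n); cv2.imwrite(f"pics/{n}0.png",c["pixels"]); print(n,c["fx"],c["fy"],c["cx"],c["cy"],c["view"],[k for k in c])
E
```

```text
pics
{'clock': 0.0, 'q': array([ 9.05695049e-01,  3.81198954e-01,  1.29825401e+00, -2.20260678e-05,
        1.46359164e+00, -2.15278979e-01]), 'joint_vel': array([ 2.09084687e-04, -1.13036550e-04, -3.93213371e-04,  1.18287305e-05,
       -6.02217158e-04, -7.83187777e-04]), 'joint_torque': array([ 2.20973750e-03, -4.48451579e+01, -2.31275189e+01, -6.07091124e-05,
        4.68416591e-03, -7.49776092e-06]), 'ee_pos': array([0.23895691, 0.49505657, 0.23071246]), 'tcp_rot': array([ 0.5984358 , -0.3760787 ,  0.59939667,  0.3757167 ]), 'contact_force': array([ 0.42295182,  0.01388815, -0.05983946]), 'moment': array([-0.07104564,  0.01531939, -0.03061106]), 'gripper_width': 0.08533828315027107}
-0.0187
scene 403.5468583168008 403.5468583168008 317.0050939272793 201.37889103379416 [[-7.95983628e-01  6.05317928e-01 -5.19241427e-04  4.70933937e-01]
 [-4.83133471e-01 -6.34795715e-01  6.03006176e-01  2.18058919e-01]
 [ 3.64680837e-01  4.80233907e-01  7.97736349e-01 -1.28195799e+00]
 [ 0.00000000e+00  0.00000000e+00  0.00000000e+00  1.00000000e+00]] ['pixels', 'fx', 'fy', 'cx', 'cy', 'view']
top 425.5959551343812 425.5959551343812 317.89343305959034 194.4428925295146 [[-0.00533239 -0.99960394  0.02763214 -0.0174779 ]
 [ 0.9902908  -0.00144021  0.13900379 -0.6127809 ]
 [-0.13890894  0.02810508  0.98990626 -1.05020146]
 [ 0.          0.          0.          1.        ]] ['pixels', 'fx', 'fy', 'cx', 'cy', 'view']
```

View pics/scene0.png

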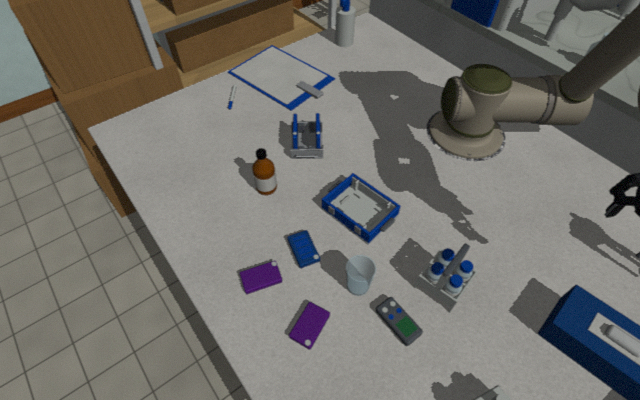

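View pics/top0.png

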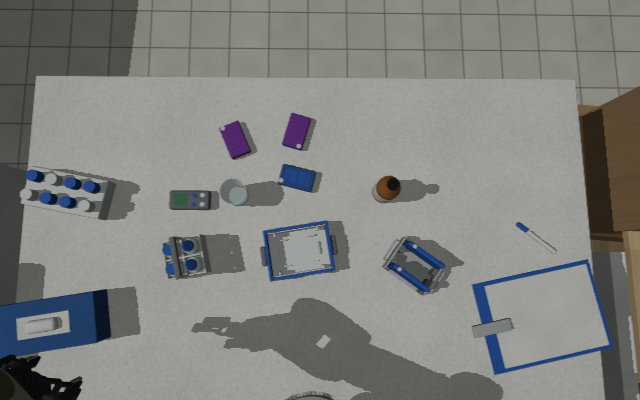

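```bash
cat > h.py <<'E'
from station import *
import cv2,numpy as np
from scipy.optimize import minimize,least_squares
def cam(n):
    c=read_camera(n); c["n"]=n; return c
def proj(c,P):
    P=np.atleast_2d(P); q=P@c["view"][:3,:3].T+c["view"][:3,3]
    return np.c_[c["cx"]+c["fx"]*q[:,0]/-q[:,2], c["cy"]+c["fy"]*-q[:,1]/-q[:,2]]
def onplane(c,uv,z):
    R=c["view"][:3,:3];t=c["view"][:3,3]
    d=R.T@np.array([(uv[0]-c["cx"])/c["fx"],-(uv[1]-c["cy"])/c["fy"],-1.]); o=-R.T@t
    return o+d*(z-o[2])/d[2]
def tri(cs,uvs):
    A=[];b=[]
    for c,uv in zip(cs,uvs):
        R=c["view"][:3,:3];t=c["view"][:3,3]
        d=R.T@np.array([(uv[0]-c["cx"])/c["fx"],-(uv[1]-c["cy"])/c["fy"],-1.]);d/=np.linalg.norm(d);o=-R.T@t
        M=np.eye(3)-np.outer(d,d);A.append(M);b.append(M@o)
    X=np.linalg.solve(sum(A),sum(b)); return X,[np.round(proj(c,X)[0]-uv,1) for c,uv in zip(cs,uvs)]
E
python3 - <<'E'
from h import *
cs={n:cam(n) for n in("scene","top")}
hz=dict(tray=0,bed=.005,slot_1=.005,slot_2=.005,pack_c=.01,caddy=0,plate_a_c=.0425,plate_b_c=.0425,rack=0,rack_bar=.125,sample_1_c=.06,reagent_c=.07,beaker_c=.045,meter_c=.012)
for l,z in hz.items():
    for n in cs:
        for s in spot_point(n,l): print(l,n,round(s["confidence"],2),np.round(s["uv"],1),np.round(onplane(cs[n],s["uv"],z),3))
for l in("tray","pack_c","caddy","plate_a_c","rack","meter_c"):
    for n in cs:
        for i,s in enumerate(outline_of(n,l)):
            print("O",l,n,i,round(s["confidence"],2),np.round(s["uv"],1),s["pixels"].sum())
            np.save(f"pics/m_{l}_{n}_{i}.npy",s["pixels"])
E
```

```text
tray scene 0.66 [360.7 208.8] [0.461 0.025 0.   ]
tray scene 0.56 [456.1 259.7] [0.374 0.288 0.   ]
tray scene 0.4 [377.2 225.8] [ 0.462  0.093 -0.   ]
tray top 0.84 [298.2 251.8] [0.467 0.032 0.   ]
bed scene 0.62 [357.  209.2] [0.472 0.022 0.005]
bed scene 0.26 [452.  286.4] [0.441 0.331 0.005]
bed top 0.62 [299.6 248.8] [0.475 0.028 0.005]
slot_1 scene 0.67 [378.5 223.6] [0.458 0.092 0.005]
slot_1 scene 0.44 [454.2 284.4] [0.432 0.331 0.005]
slot_1 top 0.73 [323. 244.] [ 0.487 -0.033  0.005]
slot_1 top 0.63 [272.2 253.9] [0.462 0.099 0.005]
slot_1 top 0.41 [405.  266.6] [ 0.427 -0.247  0.005]
slot_2 scene 0.67 [378.5 223.6] [0.458 0.092 0.005]
slot_2 scene 0.44 [454.2 284.4] [0.432 0.331 0.005]
slot_2 top 0.73 [323. 244.] [ 0.487 -0.033  0.005]
slot_2 top 0.63 [272.2 253.9] [0.462 0.099 0.005]
slot_2 top 0.41 [405.  266.6] [ 0.427 -0.247  0.005]
pack_c scene 0.77 [311.1 323.2] [0.761 0.201 0.01 ]
pack_c scene 0.76 [303.2 248. ] [0.662 0.034 0.01 ]
pack_c scene 0.55 [258.  281.4] [0.801 0.043 0.01 ]
pack_c top 0.92 [233. 142.] [0.76  0.206 0.01 ]
pack_c top 0.7 [294.5 131. ] [0.79 
[... 1339 characters left out ...]
cene 0 0.76 [360.6 206.8] 3278
O tray top 0 0.79 [298.2 252.6] 3699
O pack_c scene 0 0.97 [306.5 249.7] 797
O pack_c scene 1 0.8 [310.8 325.5] 1090
O pack_c scene 2 0.67 [255.7 280.2] 928
O pack_c top 0 0.96 [295.3 130.4] 697
O pack_c top 1 0.67 [233.4 137.6] 701
O pack_c top 2 0.64 [295.4 175.6] 704
O pack_c top 3 0.62 [182.  253.7] 1086
O caddy scene 0 0.91 [307.5 143.4] 781
O caddy top 0 0.93 [406.9 264.5] 1535
O plate_a_c scene 0 0.43 [318.7 129.8] 157
O plate_a_c scene 1 0.28 [360.3 207.1] 3170
O plate_a_c top 0 0.65 [408.6 277.5] 312
O plate_a_c top 1 0.39 [298.7 249.9] 3532
O rack scene 0 0.93 [446.5 276.9] 800
O rack top 0 0.58 [179.8 255.1] 811
O meter_c top 0 0.59 [189.4 201. ] 780
```

```bash
python3 - <<'E'
import cv2
t=cv2.imread("pics/top0.png");s=cv2.imread("pics/scene0.png")
cv2.imwrite("pics/c1.png",cv2.resize(t[150:300,150:350],None,fx=4,fy=4,interpolation=cv2.INTER_CUBIC))
cv2.imwrite("pics/c2.png",cv2.resize(t[170:310,300:470],None,fx=4,fy=4,interpolation=cv2.INTER_CUBIC))
cv2.imwrite("pics/c3.png",cv2.resize(s[100:300,270:480],None,fx=3,fy=3,interpolation=cv2.INTER_CUBIC)[:600])
E
```

```text
(no output)
```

View pics/c1.png

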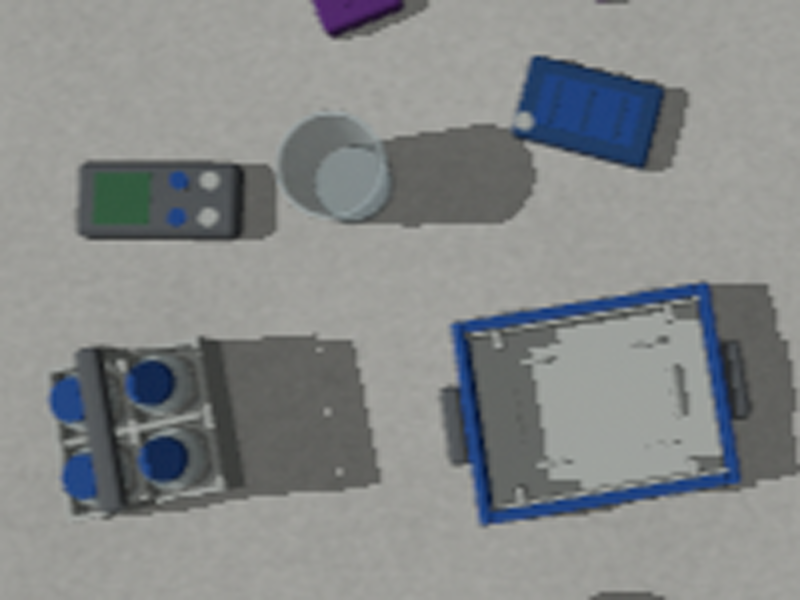

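View pics/c2.png

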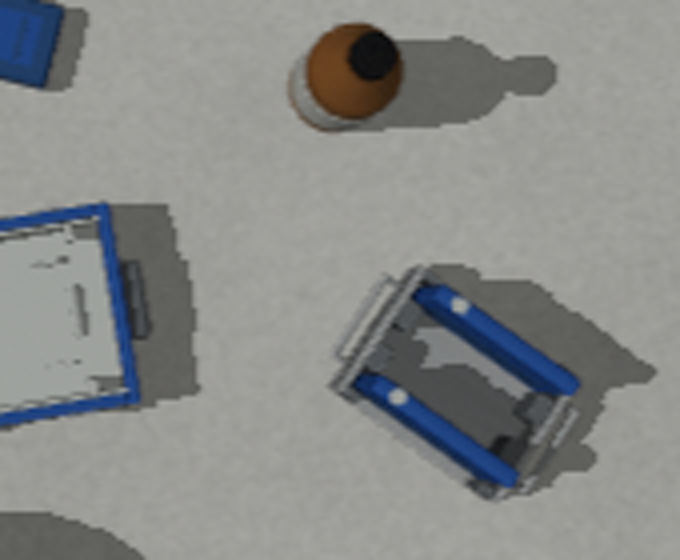

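View pics/c3.png

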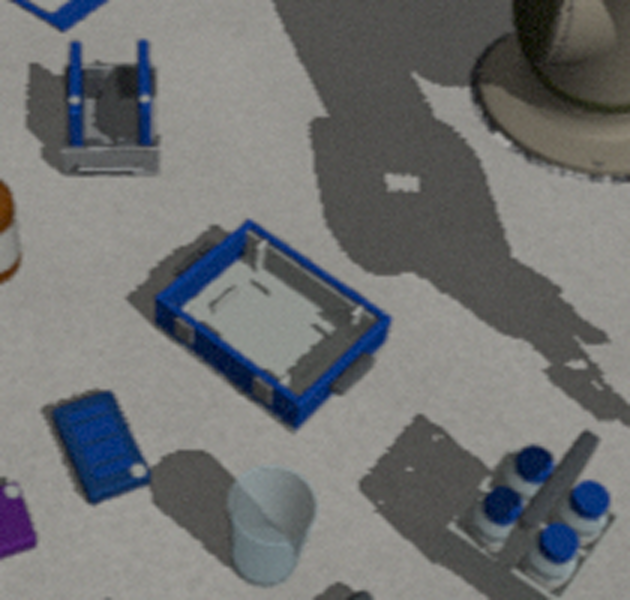

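```bash
cat >> h.py <<'E'
def bluemask(img,roi,smin=110,vmin=35):
    h=cv2.cvtColor(img,cv2.COLOR_BGR2HSV); m=((h[...,0]>100)&(h[...,0]<125)&(h[...,1]>smin)&(h[...,2]>vmin)).astype(np.uint8)
    z=np.zeros_like(m); x0,y0,x1,y1=roi; z[y0:y1,x0:x1]=m[y0:y1,x0:x1]
    n,l,st,_=cv2.connectedComponentsWithStats(z); k=1+np.argmax(st[1:,4]); return (l==k).astype(np.uint8)
S=8
def hullpoly(m):
    p=cv2.findContours(m,cv2.RETR_EXTERNAL,cv2.CHAIN_APPROX_NONE)[0]; return cv2.convexHull(np.vstack(p))[:,0]
def hullmask(m,roi):
    # upsampled hull of the pixel squares
    x0,y0,x1,y1=roi
    up=cv2.resize(m[y0:y1,x0:x1],None,fx=S,fy=S,interpolation=cv2.INTER_NEAREST)
    o=np.zeros_like(up); cv2.fillConvexPoly(o,hullpoly(up),1); return o
def boxpts(p,lo,hi):
    x,y,a=p; c,s=np.cos(a),np.sin(a)
    return np.array([[x+c*X-s*Y,y+s*X+c*Y,Z] for X in(lo[0],hi[0]) for Y in(lo[1],hi[1]) for Z in(lo[2],hi[2])])
def modelmask(c,P,roi):
    x0,y0,x1,y1=roi; uv=(proj(c,P)-[x0,y0]+.5)*S   # pixel centre convention: integer = centre
    o=np.zeros(((y1-y0)*S,(x1-x0)*S),np.uint8)
    cv2.fillConvexPoly(o,np.round(cv2.convexHull(uv.astype(np.float32))[:,0]*16).astype(np.int32),1,shift=4); return o
def fitbox(cs,rois,masks,lo,hi,p0):
    T=[hullmask(m,r) for m,r in zip(masks,rois)]
    def f(p):
        e=0
        for c,r,t in zip(cs,rois,T):
            o=modelmask(c,boxpts(p,lo,hi),r); e+=1-(o&t).sum()/(o|t).sum()
        return e/len(cs)
    best=None
    for d in(0,.1,-.1):
        q=np.array(p0)+[0,0,d]
        r=minimize(f,q,method="Nelder-Mead",options=dict(initial_simplex=[q,q+[.01,0,0],q+[0,.01,0],q+[0,0,.1]],xatol=1e-4,fatol=1e-5))
        if best is None or r.fun<best.fun: best=r
    return best.x,best.fun
E
cat > fit1.py <<'E'
from h import *
s,t=cam("scene"),cam("top")
def go(name,rs,rt,lo,hi,p0,**k):
    ms,mt=bluemask(s["pixels"],rs,**k),bluemask(t["pixels"],rt,**k)
    for nm,a in(("scene",([s],[rs],[ms])),("top",([t],[rt],[mt])),("both",([s,t],[rs,rt],[ms,mt]))):
        p,f=fitbox(*a,lo,hi,p0); print(name,nm,np.round(p,4),round(f,3))
    print(ms.sum(),mt.sum())
go("tray",(310,165,410,250),(255,215,345,285),(-.083,-.064,0),(.083,.064,.045),(.468,.03,-1.42))
go("pack",(280,225,325,275),(270,160,325,197),(-.046,-.028,0),(.046,.028,.02),(.665,.031,-1.8))
E
python3 fit1.py
```

```text
tray scene [ 0.4687  0.0268 -1.4174] 0.022
tray top [ 0.4709  0.0303 -1.4164] 0.019
tray both [ 0.4707  0.0292 -1.4154] 0.031
1087 683
pack scene [ 0.6621  0.0332 -1.8563] 0.077
pack top [ 0.6631  0.0354 -1.8176] 0.041
pack both [ 0.6628  0.0349 -1.8287] 0.063
697 677
```

```bash
cat >> fit1.py <<'E'
for nm,rs,rt,p0 in (("pA",(308,105,326,165),(380,255,432,296),(.41,-.25,-.53)),("pB",(285,105,306,165),(400,232,450,272),(.455,-.285,-.53))):
    go(nm,rs,rt,(-.006,-.052,.042),(.006,.052,.08),p0)
I=cv2.resize(t["pixels"][225:290,155:215],None,fx=9,fy=9,interpolation=cv2.INTER_CUBIC); cv2.imwrite("pics/rt.png",I)
I=cv2.resize(s["pixels"][235:305,415:485],None,fx=8,fy=8,interpolation=cv2.INTER_CUBIC); cv2.imwrite("pics/rs.png",I)
E
python3 fit1.py
```

```text
tray scene [ 0.4686  0.0265 -1.4214] 0.023
tray top [ 0.4709  0.0303 -1.4164] 0.019
tray both [ 0.4707  0.0292 -1.4149] 0.032
1095 683
pack scene [ 0.6617  0.0323 -1.8633] 0.087
pack top [ 0.6631  0.0354 -1.8176] 0.041
pack both [ 0.663   0.0352 -1.83  ] 0.068
694 678
pA scene [ 0.402  -0.2455 -0.5931] 0.497
pA top [ 0.4043 -0.2413 -0.6156] 0.214
pA both [ 0.4039 -0.2429 -0.6008] 0.365
73 291
pB scene [ 0.423  -0.3337 -0.6541] 0.431
pB top [ 0.4589 -0.2806 -0.6118] 0.238
pB both [ 0.4593 -0.283  -0.6171] 0.374
83 352
```

View pics/rt.png

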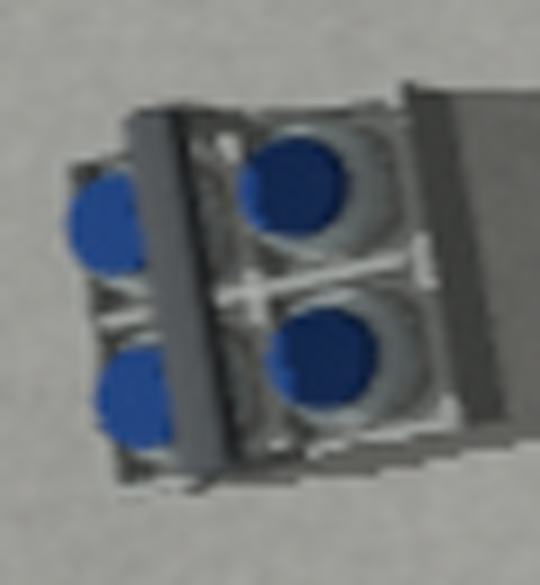

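View pics/rs.png

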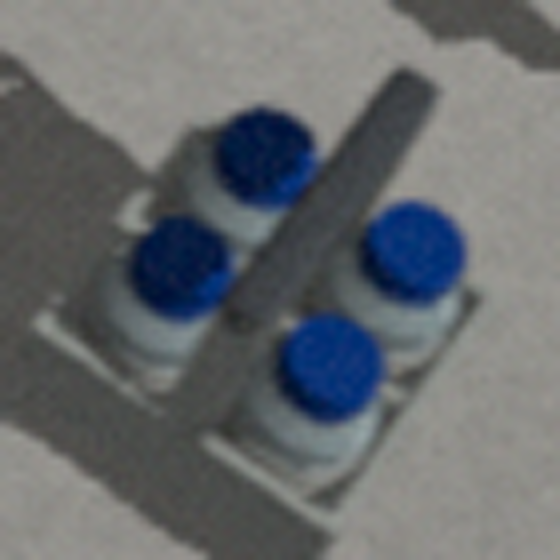

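```bash
cat > fit2.py <<'E'
from h import *
s,t=cam("scene"),cam("top")
def dc(u,o,f): return [(u[0]+.5)/f-.5+o[0],(u[1]+.5)/f-.5+o[1]]
T=[onplane(t,dc(u,(155,225),9),.132) for u in((158,111),(208,468))]
Sx=[onplane(s,dc(u,(415,235),8),.132) for u in((420,80),(247,318))]
for P in(T,Sx):
    d=P[0]-P[1]; print(np.round((P[0]+P[1])/2,4),"len",np.linalg.norm(d),"yaw",np.arctan2(d[1],d[0]))
print(onplane(s,dc((297.5,257),(415,235),8),.098))
E
python3 fit2.py
python3 - <<'E'
import cv2
t=cv2.imread("pics/top0.png")
cv2.imwrite("pics/cad.png",cv2.resize(t[232:298,378:450],None,fx=9,fy=9,interpolation=cv2.INTER_CUBIC))
t=cv2.imread("pics/scene0.png")
cv2.imwrite("pics/cads.png",cv2.resize(t[105:165,280:335],None,fx=9,fy=9,interpolation=cv2.INTER_CUBIC))
E
```

```text
[0.457  0.3113 0.132 ] len 0.09140321732223558 yaw 0.17916415816694164
[0.4574 0.3142 0.132 ] len 0.09398699127602149 yaw -2.9260550379952375
[0.45839529 0.31360605 0.098     ]
```

View pics/cad.png

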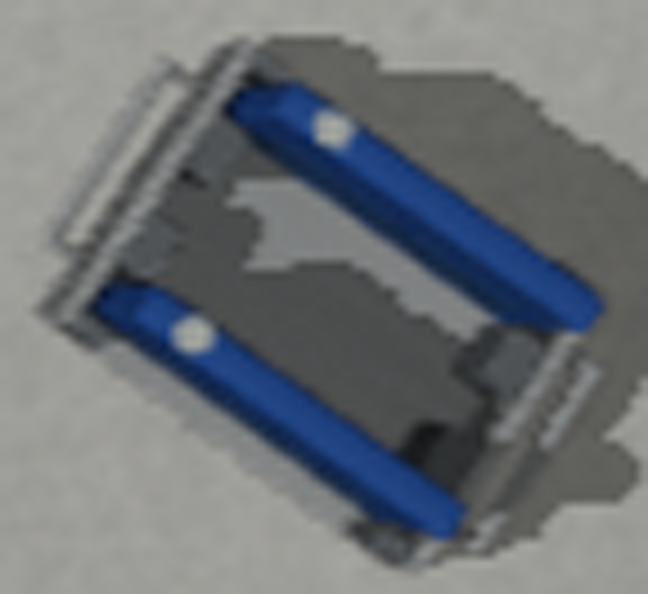

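View pics/cads.png

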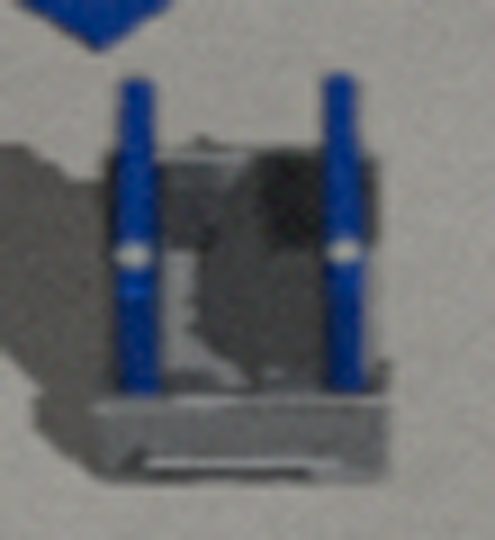

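```bash
cat >> fit2.py <<'E'
print("plates")
for a,b in(((275,95),(587,312)),((138,292),(449,522))):
    P=[onplane(t,dc(u,(378,232),9),.080) for u in(a,b)]
    d=P[0]-P[1]; print(np.round((P[0]+P[1])/2,4),"len",np.linalg.norm(d),"yaw",np.arctan2(d[1],d[0]))
    for P in boxpts((*((P[0]+P[1])/2)[:2],np.arctan2(d[1],d[0])-np.pi/2),(-.006,-.052,.08),(.006,.052,.08)):
        uv=proj(s,P)[0]; print(np.round((uv-[280,105]+.5)*9-.5,0), np.round((proj(t,P)[0]-[378,232]+.5)*9-.5,0))
print("white dots",[np.round(tri([s,t],[dc(u,(280,105),9),dc(v,(378,232),9)])[0],4) for u,v in(((133,254),(334,129)),((345,250),(194,335)))])
E
python3 fit2.py
```

```text
[0.457  0.3113 0.132 ] len 0.09140321732223558 yaw 0.17916415816694164
[0.4574 0.3142 0.132 ] len 0.09398699127602149 yaw -2.9260550379952375
[0.45839529 0.31360605 0.098     ]
plates
[ 0.4595 -0.2812  0.08  ] len 0.1019446397329369 yaw 0.9542694610559928
[156.  82.] [578. 333.]
[156.  82.] [578. 333.]
[157. 300.] [260. 111.]
[157. 300.] [260. 111.]
[120.  83.] [602. 296.]
[120.  83.] [602. 296.]
[119. 301.] [284.  75.]
[119. 301.] [284.  75.]
[ 0.4053 -0.2416  0.08  ] len 0.10281142537180447 yaw 0.9283181662006637
[360.  80.] [438. 542.]
[360.  80.] [438. 542.]
[364. 298.] [124. 309.]
[364. 298.] [124. 309.]
[324.  80.] [463. 505.]
[324.  80.] [463. 505.]
[326. 298.] [149. 273.]
[326. 298.] [149. 273.]
white dots [array([ 0.4797, -0.255 ,  0.0823]), array([ 0.4248, -0.2149,  0.0828])]
```

```bash
cat > plan.py <<'E'
import sys,numpy as np
from scipy.spatial.transform import Rotation as Ro
from station import sense
def R0(st): w,x,y,z=st["tcp_rot"]; return Ro.from_quat([x,y,z,w])
def plan(wps,nstep=None,speed=40,turn=.13):
    """wps: list of (x,y,z,jawyaw mod pi, gripper); prints rows"""
    st=sense(); p=np.array(st["ee_pos"])*1e3; R=R0(st)
    for (x,y,z,yaw,g) in wps:
        zc=R.as_matrix()[:,2]; cur=np.arctan2(zc[1],zc[0]); d=(yaw-cur+np.pi/2)%np.pi-np.pi/2
        yy=cur+d; zt=np.array([np.cos(yy),np.sin(yy),0]); xt=np.array([0,0,-1.]); Rt=Ro.from_matrix(np.c_[xt,np.cross(zt,xt),zt])
        tgt=np.array([x,y,z])*1e3
        D=np.linalg.norm(tgt-p); n=max(1,int(np.ceil(D/speed)),int(np.ceil((R.inv()*Rt).magnitude()/turn)))
        for i in range(n):
            f=1/(n-i); sh=R.inv().apply((tgt-p)*f); rv=(R.inv()*Rt).as_rotvec()*f
            sh=np.round(sh,0 if n-i>1 else 1); rv=np.round(rv,3)
            print("[%g,%g,%g,%g,%g,%g,%g],"%(*(sh+0.),*(rv+0.),g),end=" ")
            p=p+R.apply(sh); R=R*Ro.from_rotvec(rv)
        print("| d=%.2f"%d)
if __name__=="__main__":
    st=sense(); R=R0(st).as_matrix(); print("t",round(st["clock"],2),"p",np.round(st["ee_pos"],4),"q",np.round(st["q"],2),"F",np.round(st["contact_force"],1),"g",round(st["gripper_width"],4)); print("xdir",np.round(R[:,0],3),"jawyaw",np.arctan2(R[1,2],R[0,2]))
    if len(sys.argv)>1: a=eval(sys.argv[1]); plan(a,*[float(v) for v in sys.argv[2:]])
E
python3 plan.py "[(.6628,.0345,.13,-.254,85),(.6628,.0345,.05,-.254,85),(.6628,.0345,.006,-.254,85)]" 45 .14
python3 - <<'E'
import cv2
t=cv2.imread("pics/top0.png"); cv2.imwrite("pics/pk.png",cv2.resize(t[110:205,205:340],None,fx=5,fy=5))
E
```

```text
t 2.6 p [0.2391 0.4953 0.2313] q [ 0.91  0.38  1.3  -0.    1.46 -0.22] F [ 0.2  0.1 -0.3] g 0.0858
xdir [-0. -0. -1.] jawyaw 1.121014152113728
[0,0,0,0,0,0,85], [0,0,0,0,0,0,85], [0,0,0,0,0,0,85], [0,0,0,0,0,0,85], [0,0,0,0,0,0,85], [0,0,0,0,0,0,85], [0,0,0,0,0,0,85], [0,0,0,0,0,0,85], [0,0,0,0,0,0,85], [0,0,0,0,0,0,85], [0,0,0,0,0,0,85], [0,0,0,0,0,0,85], [0,0,0,0,0,0,85], [0,0,0,0,0,0,85], [0,0,0,0,0,0,85], [0,0,0,0,0,0,85], [0,0,0,0,0,0,85], [0,0,0,0,0,0,85], [0,0,0,0,0,0,85], [0,0,0,0,0,0,85], [0,0,0,0,0,0,85], [0,0,0,0,0,0,85], [0,0,0,0,0,0,85], [0,0,0,0,0,0,85], [0,0,0,0,0,0,85], [0,0,0,0,0,0,85], [0,0,0,0,0,0,85], [0,0,0,0,0,0,85], [0,0,0,0,0,0,85], [0,0,0,0,0,0,85], [0,0,0,0,0,0,85], [0,0,0,0,0,0,85], [0,0,0,0,0,0,85], [0,0,0,0,0,0,85], [0,0,0,0,0,0,85], [0,0,0,0,0,0,85], [0,0,0,0,0,0,85], [0,0,0,0,0,0,85], [0,0,0,0,0,0,85], [0,0,0,0,0,0,85], [0,0,0,0,0,0,85], [0,0,0,0,0,0,85], [0,0,0,0,0,0,85], [0,0,0,0,0,0,85], [0,0,0,0,0,0,85], [0,0,0,0,0,0,85], [0,0,0,0,0,0,85], [0,0,0,0,0,0,85], [0,0,0,0,0,0,85], [0,0,0,0,0,0,85], [0,0,0,0,0,0,85], [0,0,0,0,0,0,85], [0,0,0,0,0,0,85], [0,
[... 28230 characters left out ...]
0,85], [1,0,0,0,0,0,85], [0,0,0,0,0,0,85], [1,0,0,0,0,0,85], [0,0,0,0,0,0,85], [1,0,0,0,0,0,85], [0,0,0,0,0,0,85], [1,0,0,0,0,0,85], [0,0,0,0,0,0,85], [1,0,0,0,0,0,85], [0,0,0,0,0,0,85], [1,0,0,0,0,0,85], [0,0,0,0,0,0,85], [1,0,0,0,0,0,85], [0,0,0,0,0,0,85], [1,0,0,0,0,0,85], [0,0,0,0,0,0,85], [1,0,0,0,0,0,85], [0,0,0,0,0,0,85], [1,0,0,0,0,0,85], [0,0,0,0,0,0,85], [1,0,0,0,0,0,85], [0,0,0,0,0,0,85], [1,0,0,0,0,0,85], [0,0,0,0,0,0,85], [1,0,0,0,0,0,85], [0,0,0,0,0,0,85], [1,0,0,0,0,0,85], [0,0,0,0,0,0,85], [1,0,0,0,0,0,85], [0,0,0,0,0,0,85], [1,0,0,0,0,0,85], [0,0,0,0,0,0,85], [1,0,0,0,0,0,85], [0,0,0,0,0,0,85], [1,0,0,0,0,0,85], [0,0,0,0,0,0,85], [1,0,0,0,0,0,85], [0,0,0,0,0,0,85], | d=-0.00
```

View pics/pk.png

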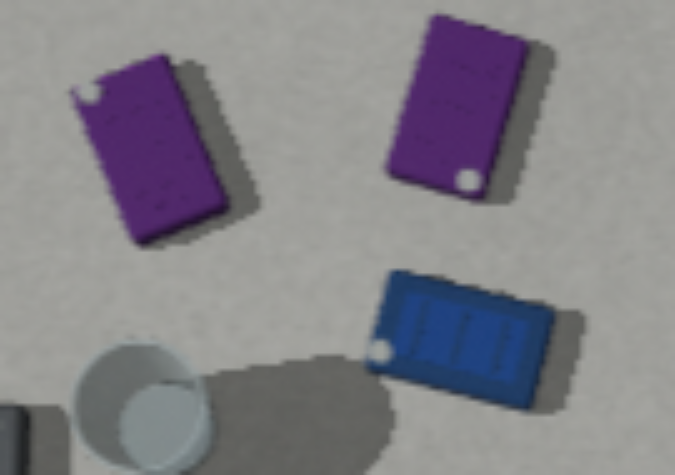

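```bash
sed -i 's/,nstep=None,speed/,speed/' plan.py
python3 plan.py "[(.6625,.0345,.13,-.254,85),(.6625,.0345,.05,-.254,85),(.6625,.0345,.006,-.254,80)]" 45 .14 | head -c 3000
```

```text
t 2.6 p [0.2391 0.4953 0.2313] q [ 0.91  0.38  1.3  -0.    1.46 -0.22] F [ 0.2  0.1 -0.3] g 0.0858
xdir [-0. -0. -1.] jawyaw 1.121014152113728
[7,-39,-15,0.092,0,0,85], [7,-40,-12,0.092,0,0,85], [7,-41,-8,0.092,0,0,85], [7,-41,-4,0.092,0,0,85], [7,-42,0,0.092,0,0,85], [7,-42,3,0.092,0,0,85], [7,-41,7,0.091,0,0,85], [7,-40,11,0.092,0,0,85], [6,-39,15,0.091,0,0,85], [7,-38,18,0.092,0,0,85], [6,-36,21,0.091,0,0,85], [7,-34,25,0.092,0,0,85], [6,-31,27,0.091,0,0,85], [7,-29,30,0.092,0,0,85], [6.3,-25.1,33.1,0.091,0,0,85], | d=-1.38
[40,0,0,0,0,0,85], [40,0,0,0,0,0,85], | d=-0.00
[44,0,0,0,0,0,80], | d=-0.00
```

Call:
apply_moves --pt "7 -39 -15 0.092 0 0 85" --pt "7 -40 -12 0.092 0 0 85" --pt "7 -41 -8 0.092 0 0 85" --pt "7 -41 -4 0.092 0 0 85" --pt "7 -42 0 0.092 0 0 85" --pt "7 -42 3 0.092 0 0 85" --pt "7 -41 7 0.091 0 0 85" --pt "7 -40 11 0.092 0 0 85" --pt "6 -39 15 0.091 0 0 85" --pt "7 -38 18 0.092 0 0 85" --pt "6 -36 21 0.091 0 0 85" --pt "7 -34 25 0.092 0 0 85" --pt "6 -31 27 0.091 0 0 85" --pt "7 -29 30 0.092 0 0 85" --pt "6 -25 33 0.091 0 0 85"

```text
clock: 4.1
ee_pos: [0.6663, 0.0108, 0.1277]
tcp_rot: [0.7, 0.108, 0.698, -0.104]
contact_force: [1.2, -0.5, 0.6]
gripper_width: 0.0847
```

```bash
python3 plan.py "[(.6625,.0345,.07,-.254,85),(.6625,.0345,.03,-.254,85),(.6625,.0345,.004,-.254,80)]" 45 .14 | head -c 3000
```

```text
t 4.1 p [0.6663 0.0108 0.1277] q [-0.16  0.66  1.1   0.01  1.37  0.14] F [ 1.2 -0.5  0.6] g 0.0847
xdir [ 0.005  0.005 -1.   ] jawyaw -0.30176347733312575
[29,11,-5,-0.024,0.002,-0.003,85], [28.8,10.4,-5.5,-0.024,0.001,-0.003,85], | d=0.05
[40,0,0,0,0,0,85], | d=-0.00
[26,0.1,-0.1,0,0,0,80], | d=-0.00
```

Call:
apply_moves --pt "29 11 -5 -0.024 0.002 -0.003 85" --pt "29 10 -5 -0.024 0.001 -0.003 85" --pt "0 0 0 0 0 0 85"

```text
clock: 4.4
ee_pos: [0.6663, 0.0278, 0.0663]
tcp_rot: [0.702, 0.092, 0.7, -0.093]
contact_force: [-0.3, -0.0, -0.3]
gripper_width: 0.0849
```

```bash
python3 plan.py "[(.6625,.0345,.03,-.254,85),(.6625,.0345,.004,-.254,80)]" 45 .14 | head -c 3000; python3 - <<'E'
from h import *
t=cam("top");cv2.imwrite("pics/a1.png",cv2.resize(t["pixels"][130:230,240:360],None,fx=5,fy=5))
E
```

```text
t 4.4 p [0.6663 0.0278 0.0663] q [-0.13  0.72  1.17 -0.    1.25  0.13] F [-0.3 -0.  -0.3] g 0.0849
xdir [ 0.001 -0.002 -1.   ] jawyaw -0.2627685323036371
[36.3,5.5,-5.5,-0.009,0.002,0.001,85], | d=0.01
[26,0,0,0,0,0,80], | d=-0.00
```

View pics/a1.png

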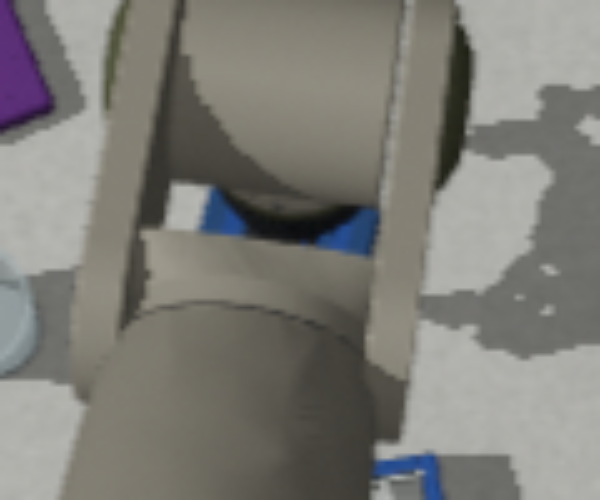

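Call:
apply_moves --pt "18 3 -3 -0.009 0.002 0.001 85" --pt "18 3 -3 0 0 0 85" --pt "0 1 0 0 0 0 85" --pt "14 0 0 0 0 0 80" --pt "10 0 0 0 0 0 76" --pt "0 0 0 0 0 0 72"

```text
clock: 5.05
ee_pos: [0.6687, 0.034, 0.0166]
tcp_rot: [0.708, 0.09, 0.695, -0.09]
contact_force: [0.7, -0.0, -0.1]
gripper_width: 0.0717
```

```bash
python3 plan.py "[(.6625,.0345,.004,-.254,56)]" 45 .14 | head -c 3000; python3 - <<'E'
from h import *
print(tcp_to_grasp() if callable(tcp_to_grasp) else tcp_to_grasp)
t=cam("scene");cv2.imwrite("pics/a2.png",cv2.resize(t["pixels"][200:290,260:360],None,fx=6,fy=6))
E
```

```text
t 5.05 p [0.6687 0.034  0.0166] q [-0.13  0.78  1.22 -0.    1.13  0.13] F [ 0.7 -0.  -0.1] g 0.0717
xdir [ 0.018 -0.003 -1.   ] jawyaw -0.25580679217568075
[12.5,-1.1,-6.4,-0.002,0.018,-0.002,56], | d=0.00
-0.0187
```

View pics/a2.png

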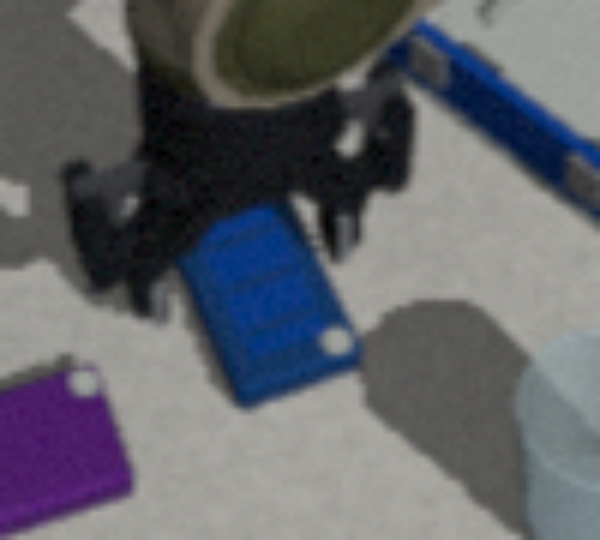

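Call:
apply_moves --pt "6 0 -5 0 0.018 -0.002 72" --pt "5 -1 -2 0 0 0 72" --pt "0 0 0 0 0 0 72"

```text
clock: 5.4
ee_pos: [0.662, 0.0346, 0.0062]
tcp_rot: [0.702, 0.09, 0.701, -0.09]
contact_force: [-0.2, 0.8, -0.5]
gripper_width: 0.0721
```

```bash
python3 plan.py "[(.6625,.0345,.004,-.254,56)]" 45 .14 | head -c 3000
```

```text
t 5.4 p [0.662  0.0346 0.0062] q [-0.13  0.79  1.23 -0.    1.12  0.13] F [-0.2  0.8 -0.5] g 0.0721
xdir [ 0.001 -0.    -1.   ] jawyaw -0.25599802352415807
[2.2,0,0.5,-0.002,0.001,0,56], | d=0.00
```

Call:
apply_moves --pt "2 0 0 0 0 0 50" --pt "0 0 0 0 0 0 50" --pt "0 0 0 0 0 0 50" --pt "0 0 0 0 0 0 50" --pt "0 0 0 0 0 0 50" --force 60

```text
clock: 5.9
ee_pos: [0.6622, 0.0346, 0.0044]
tcp_rot: [0.702, 0.09, 0.701, -0.09]
contact_force: [-0.3, 0.1, -0.5]
gripper_width: 0.054
```

```bash
python3 plan.py "[(.6625,.0345,.09,-.254,50)]" 30 .14 | head -c 3000
```

```text
t 5.9 p [0.6622 0.0346 0.0044] q [-0.13  0.79  1.23 -0.    1.12  0.13] F [-0.3  0.1 -0.5] g 0.054
xdir [ 0.002 -0.001 -1.   ] jawyaw -0.2559922379889178
[-29,0,0,-0.001,0.001,0,50], [-28,0,0,0,0,0,50], [-28.6,0,0.4,-0.001,0.001,0,50], | d=0.00
```

Call:
apply_moves --pt "-20 0 0 0 0 0 50" --pt "-28 0 0 0 0 0 50" --pt "-28 0 0 0 0 0 50" --pt "0 0 0 0 0 0 50"

```text
clock: 6.3
ee_pos: [0.6614, 0.0347, 0.0813]
tcp_rot: [0.701, 0.09, 0.702, -0.09]
contact_force: [0.4, -0.2, -1.7]
gripper_width: 0.0542
```

```bash
python3 plan.py "[(.4698,.0285,.085,.155,50)]" 25 .14 | head -c 3000
```

```text
t 6.3 p [0.6614 0.0347 0.0813] q [-0.13  0.7   1.17 -0.    1.28  0.13] F [ 0.4 -0.2 -1.7] g 0.0542
xdir [-0.002 -0.    -1.   ] jawyaw -0.25605272951395397
[0,-7,-23,-0.051,0,0,50], [0,-6,-23,-0.051,0,0,50], [-1,-4,-24,-0.052,0,0,50], [0,-3,-24,-0.051,0,0,50], [-1,-2,-24,-0.052,0,0,50], [0,-1,-24,-0.051,-0.001,0,50], [-1,1,-24,-0.052,0,0,50], [-0.4,1.3,-23.2,-0.051,-0.001,0,50], | d=0.41
```

Call:
apply_moves --pt "0 -7 -23 -0.051 0 0 50" --pt "0 -6 -23 -0.051 0 0 50" --pt "-1 -4 -24 -0.052 0 0 50" --pt "0 -3 -24 -0.051 0 0 50" --pt "-1 -2 -24 -0.052 0 0 50" --pt "0 -1 -24 -0.051 0 0 50" --pt "-1 1 -24 -0.052 0 0 50" --pt "0 0 -15 -0.04 0 0 50" --pt "0 0 0 0 0 0 50"

```text
clock: 7.2
ee_pos: [0.4668, 0.0277, 0.0769]
tcp_rot: [0.701, -0.056, 0.709, 0.058]
contact_force: [1.5, -0.3, -0.7]
gripper_width: 0.0544
```

```bash
python3 plan.py "[(.4698,.0285,.085,.155,50)]" 25 .14 | head -c 3000
```

```text
t 7.2 p [0.4668 0.0277 0.0769] q [-0.19  0.43  1.74 -0.    0.98 -0.35] F [ 1.5 -0.3 -0.7] g 0.0544
xdir [-0.012  0.002 -1.   ] jawyaw 0.16031982397834527
[-8.2,0.4,3,0.005,-0.012,-0.004,50], | d=-0.01
```

Call:
apply_moves --pt "0 1 3 0.005 -0.012 -0.004 50" --pt "0 0 0 0 0 0 50"

```text
clock: 7.4
ee_pos: [0.4706, 0.0292, 0.0762]
tcp_rot: [0.706, -0.054, 0.705, 0.054]
contact_force: [0.5, 0.6, -1.4]
gripper_width: 0.0543
```

```bash
python3 plan.py "[(.4698,.0285,.075,.155,50)]" 25 .14 | head -c 3000; python3 - <<'E'
from h import *
for n,r in(("scene",(300,150,420,250)),("top",(245,195,355,290))):
    c=cam(n); x0,y0,x1,y1=r; cv2.imwrite(f"pics/b_{n}.png",c["pixels"]); cv2.imwrite(f"pics/b1{n}.png",cv2.resize(c["pixels"][y0:y1,x0:x1],None,fx=6,fy=6,interpolation=cv2.INTER_CUBIC))
E
```

```text
t 7.4 p [0.4706 0.0292 0.0762] q [-0.19  0.43  1.74 -0.    0.97 -0.34] F [ 0.5  0.6 -1.4] g 0.0543
xdir [ 0.001 -0.    -1.   ] jawyaw 0.15280609649579743
[1.2,-0.6,-0.9,-0.002,0.001,0.001,50], | d=0.00
```

View pics/b1scene.png

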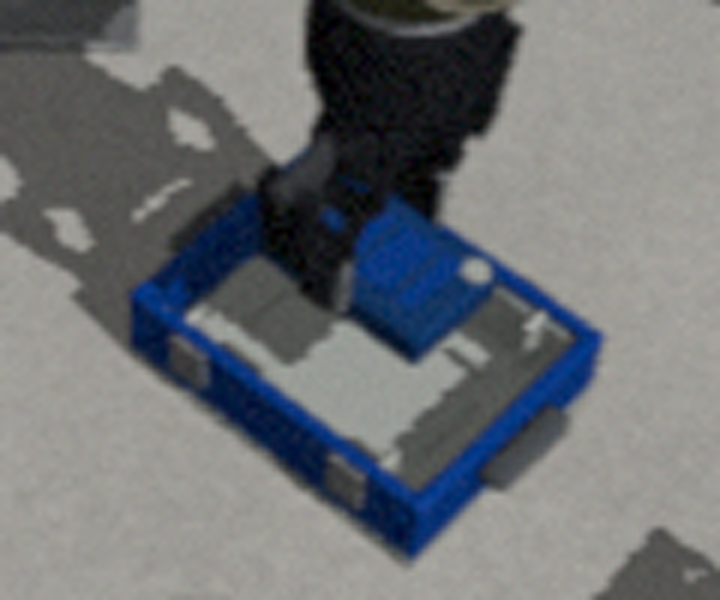

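View pics/b1top.png

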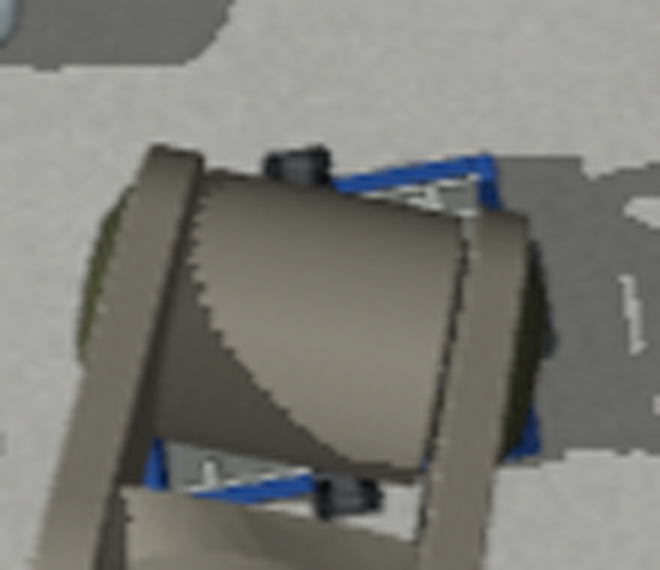

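```bash
cat > ov.py <<'E'
from h import *
def draw(c,img,P,r,f,col):
    x0,y0,x1,y1=r; uv=((proj(c,P)-[x0,y0]+.5)*f-.5)
    for i in range(8):
        for j in range(i):
            if bin(i^j).count("1")==1: cv2.line(img,tuple(int(v) for v in np.round(uv[i])),tuple(int(v) for v in np.round(uv[j])),col,1)
E
python3 - <<'E'
from ov import *
c=cam("scene"); r=(300,150,420,250);f=6
img=cv2.resize(c["pixels"][r[1]:r[3],r[0]:r[2]],None,fx=f,fy=f,interpolation=cv2.INTER_CUBIC)
draw(c,img,boxpts((.4698,.0285,-1.416),(-.083,-.064,0),(.083,.064,.045)),r,f,(0,255,255))
draw(c,img,boxpts((.4706,.0292,-1.418),(-.046,-.028,.0718),(.046,.028,.0918)),r,f,(0,255,0))
cv2.imwrite("pics/b2.png",img)
E
```

```text
(no output)
```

View pics/b2.png

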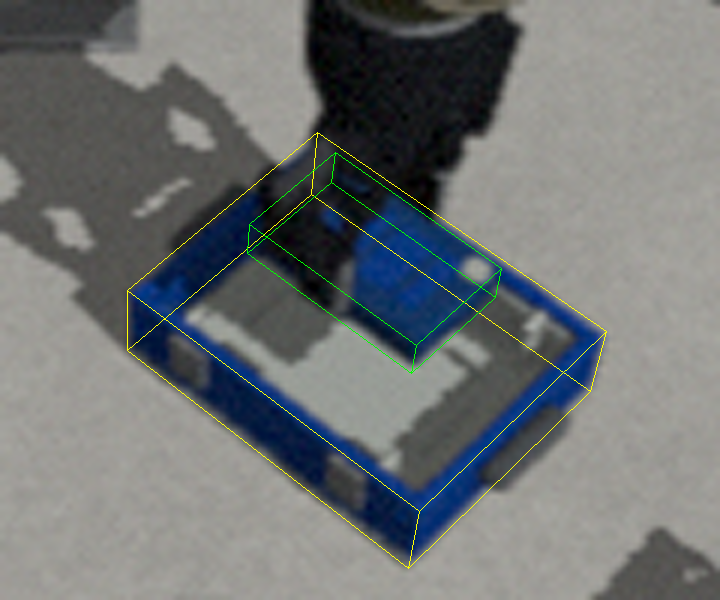

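Call:
apply_moves --pt "15 0 -1 0 0 0 50" --pt "18 0 0 0 0 0 50" --pt "14 0 0 0 0 0 50" --pt "8 0 0 0 0 0 50" --pt "0 0 0 0 0 0 50"

```text
clock: 8.05
ee_pos: [0.4723, 0.0287, 0.0196]
tcp_rot: [0.706, -0.054, 0.704, 0.054]
contact_force: [0.6, -0.7, -0.8]
gripper_width: 0.0539
```

```bash
python3 plan.py "[(.4698,.0285,.0105,.155,50)]" 25 .14 | head -c 3000
```

```text
t 8.05 p [0.4723 0.0287 0.0196] q [-0.19  0.53  1.79 -0.    0.81 -0.34] F [ 0.6 -0.7 -0.8] g 0.0539
xdir [ 0.004 -0.001 -1.   ] jawyaw 0.15287092663911667
[9.1,0.2,-2.5,-0.002,0.004,0.002,50], | d=0.00
```

Call:
apply_moves --pt "0 0 -2.5 0 0.004 0.002 50" --pt "5 0 0 0 0 0 50" --pt "4 0 0 0 0 0 50" --pt "0 0 0 0 0 0 50"

```text
clock: 8.45
ee_pos: [0.4707, 0.0281, 0.0112]
tcp_rot: [0.706, -0.054, 0.704, 0.054]
contact_force: [0.2, 0.3, -1.9]
gripper_width: 0.0541
```

```bash
python3 plan.py "[(.4698,.0285,.0105,.155,50)]" 25 .14 | head -c 3000
```

```text
t 8.45 p [0.4707 0.0281 0.0112] q [-0.19  0.55  1.8   0.    0.79 -0.35] F [ 0.2  0.3 -1.9] g 0.0541
xdir [ 0.002 -0.    -1.   ] jawyaw 0.15286166805390203
[0.7,0.5,-0.8,-0.002,0.002,0,50], | d=0.00
```

Call:
apply_moves --pt "1 0 -1 0 0 0 54" --pt "0.5 0 0 0 0 0 58" --pt "0 0 0 0 0 0 64" --pt "0 0 0 0 0 0 68" --pt "0 0 0 0 0 0 68"

```text
clock: 8.95
ee_pos: [0.4702, 0.0279, 0.0103]
tcp_rot: [0.706, -0.054, 0.704, 0.054]
contact_force: [-0.5, -0.3, 1.1]
gripper_width: 0.0679
```

Call:
apply_moves --pt "-15 0 0 0 0 0 68" --pt "-30 0 0 0 0 0 68" --pt "-40 0 0 0 0 0 68" --pt "-40 0 0 0 0 0 68" --pt "-20 0 0 0 0 0 68"

```text
clock: 9.45
ee_pos: [0.4682, 0.0281, 0.1582]
tcp_rot: [0.704, -0.053, 0.706, 0.054]
contact_force: [-0.1, -0.3, -0.9]
gripper_width: 0.0682
```

```bash
python3 plan.py "[(.4053,-.2416,.15,-.635,68)]" 40 .14 | head -c 3000; python3 - <<'E'
from ov import *
c=cam("scene"); r=(300,150,420,250);f=6
img=cv2.resize(c["pixels"][r[1]:r[3],r[0]:r[2]],None,fx=f,fy=f,interpolation=cv2.INTER_CUBIC)
draw(c,img,boxpts((.4698,.0285,-1.416),(-.046,-.028,.005),(.046,.028,.025)),r,f,(0,255,0))
cv2.imwrite("pics/b3.png",img)
E
```

```text
t 9.45 p [0.4682 0.0281 0.1582] q [-0.19  0.32  1.63  0.    1.2  -0.35] F [-0.1 -0.3 -0.9] g 0.0682
xdir [-0.003  0.001 -1.   ] jawyaw 0.15261825706687218
[1,-37,-15,0.113,0,0,68], [1,-38,-10,0.112,-0.001,0,68], [1,-39,-6,0.113,0,0,68], [1,-40,-2,0.112,-0.001,0,68], [1,-39,3,0.113,0,0,68], [2,-39,7,0.112,-0.001,0,68], [1.1,-37.9,11,0.113,0,0,68], | d=-0.79
```

View pics/b3.png

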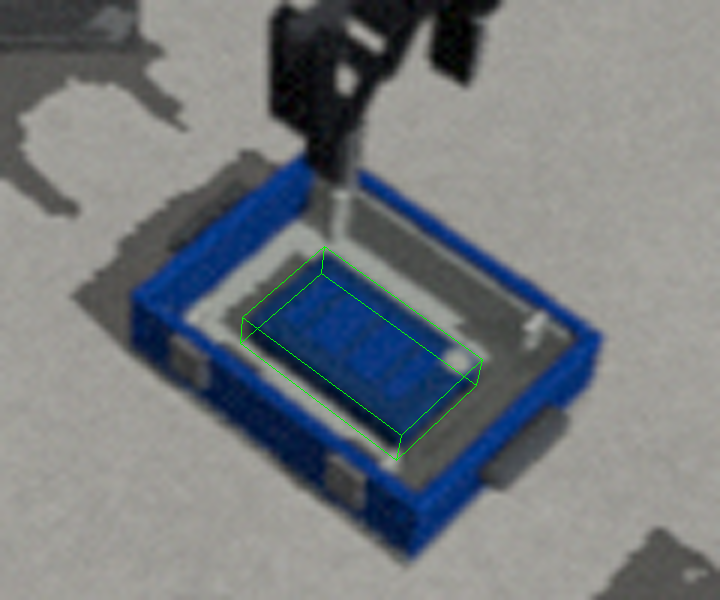

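Call:
apply_moves --pt "1 -37 -15 0.113 0 0 50" --pt "1 -38 -10 0.112 0 0 44" --pt "1 -39 -6 0.113 0 0 44" --pt "1 -40 -2 0.112 0 0 44" --pt "1 -39 3 0.113 0 0 44" --pt "1 -34 7 0.112 0 0 44" --pt "1 -20 5 0.08 0 0 44" --pt "0 0 0 0 0 0 44"

```text
clock: 10.3
ee_pos: [0.4077, -0.2265, 0.1526]
tcp_rot: [0.674, 0.219, 0.671, -0.219]
contact_force: [0.7, 0.5, 0.3]
gripper_width: 0.0439
```

```bash
python3 plan.py "[(.4053,-.2416,.12,-.635,44),(.4053,-.2416,.057,-.635,44)]" 30 .14 | head -c 3000
```

```text
t 10.3 p [ 0.4077 -0.2265  0.1526] q [-0.76  0.32  1.65  0.    1.17 -0.14] F [0.7 0.5 0.3] g 0.0439
xdir [ 0.005 -0.    -1.   ] jawyaw -0.6296116587201427
[16,-7,3,0.003,0.002,-0.001,44], [16.6,-6.7,3.9,0.002,0.002,-0.002,44], | d=-0.01
[21,0,0,0,0,0,44], [21,0,0,0,0,0,44], [21,0.1,0,0,0,0,44], | d=-0.00
```

Call:
apply_moves --pt "16 -7 3 0.003 0.002 -0.001 44" --pt "17 -7 4 0.002 0.002 -0.002 44" --pt "0 0 0 0 0 0 44"

```text
clock: 10.6
ee_pos: [0.4053, -0.2407, 0.1184]
tcp_rot: [0.672, 0.219, 0.672, -0.219]
contact_force: [0.1, 0.7, 0.5]
gripper_width: 0.0439
```

```bash
python3 plan.py "[(.4053,-.2416,.057,-.635,44)]" 22 .14 | head -c 3000;  python3 - <<'E'
from h import *
c=cam("scene");cv2.imwrite("pics/d1.png",cv2.resize(c["pixels"][60:170,260:380],None,fx=5,fy=5))
E
```

```text
t 10.6 p [ 0.4053 -0.2407  0.1184] q [-0.79  0.37  1.69  0.    1.09 -0.16] F [0.1 0.7 0.5] g 0.0439
xdir [-0.  0. -1.] jawyaw -0.630240353510465
[20,0,0,0.002,0,0,44], [21,0,0,0.001,0,0,44], [20.4,-0.7,0.6,0.002,0,0,44], | d=-0.00
```

View pics/d1.png

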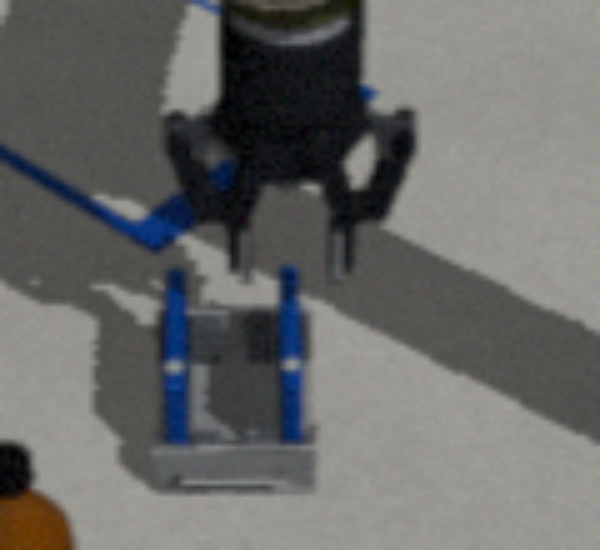

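Call:
apply_moves --pt "20 0 0 0.002 0 0 44" --pt "21 0 0 0.001 0 0 44" --pt "20 -1 0.5 0 0 0 44" --pt "0 0 0 0 0 0 44"

```text
clock: 11.05
ee_pos: [0.4079, -0.2391, 0.0602]
tcp_rot: [0.675, 0.217, 0.671, -0.218]
contact_force: [0.1, 0.7, 0.1]
gripper_width: 0.0441
```

```bash
python3 plan.py "[(.4053,-.2416,.057,-.635,44)]" 22 .14 | head -c 3000
```

```text
t 11.05 p [ 0.4079 -0.2391  0.0602] q [-0.78  0.46  1.76  0.    0.92 -0.16] F [0.1 0.7 0.1] g 0.0441
xdir [ 0.005 -0.004 -1.   ] jawyaw -0.6258486934779696
[3.2,-3.5,-0.7,0.009,0.007,0,44], | d=-0.01
```

Call:
apply_moves --pt "2 -3 -0.7 0.009 0.007 0 44" --pt "1 -0.5 0 0 0 0 44" --pt "0 0 0 0 0 0 6" --pt "0 0 0 0 0 0 6" --pt "0 0 0 0 0 0 6" --pt "0 0 0 0 0 0 6" --pt "0 0 0 0 0 0 6" --force 60

```text
clock: 11.75
ee_pos: [0.4069, -0.2417, 0.0614]
tcp_rot: [0.674, 0.219, 0.67, -0.221]
contact_force: [0.4, -0.3, -0.3]
gripper_width: 0.0102
```

```bash
python3 plan.py "[(.4053,-.2416,.16,-.635,6)]" 30 .14 | head -c 3000
```

```text
t 11.75 p [ 0.4069 -0.2417  0.0614] q [-0.79  0.46  1.75  0.    0.92 -0.15] F [ 0.4 -0.3 -0.3] g 0.0102
xdir [ 0.004 -0.004 -1.   ] jawyaw -0.6330951733773191
[-25,0,0,0,0.001,0,6], [-25,0,0,0.001,0.001,0,6], [-24,0,0,0,0.002,0,6], [-24.6,-0.9,-1,0.001,0.001,0.001,6], | d=-0.00
```

Call:
apply_moves --pt "-15 0 0 0 0.001 0 6" --pt "-25 0 0 0 0.001 0 6" --pt "-25 0 0 0 0.001 0 6" --pt "-20 0 0 0 0 0 6" --pt "0 0 0 0 0 0 6"

```text
clock: 12.25
ee_pos: [0.4059, -0.2409, 0.1484]
tcp_rot: [0.671, 0.22, 0.672, -0.22]
contact_force: [0.4, 0.7, -0.9]
gripper_width: 0.0105
```

```bash
python3 plan.py "[(.4596,.0937,.142,-1.416,6)]" 30 .14 | head -c 3000;  python3 - <<'E'
from h import *
c=cam("scene");cv2.imwrite("pics/d2.png",cv2.resize(c["pixels"][60:170,260:380],None,fx=5,fy=5))
E
```

```text
t 12.25 p [ 0.4059 -0.2409  0.1484] q [-0.79  0.33  1.64 -0.    1.17 -0.15] F [ 0.4  0.7 -0.9] g 0.0105
xdir [-0.001  0.001 -1.   ] jawyaw -0.6333367006225534
[1,25,-13,0.065,0,0,6], [1,24,-14,0.065,0,0,6], [0,23,-16,0.065,0,0,6], [1,22,-18,0.065,0,0,6], [0,21,-19,0.065,0,0,6], [1,20,-20,0.065,0,0,6], [0,18,-22,0.065,0,0,6], [1,17,-23,0.066,0,0,6], [0,16,-24,0.065,0,0,6], [1,14,-24,0.066,0,0,6], [0,12,-25,0.065,-0.001,0,6], [0.7,10.4,-26.6,0.066,0,0.001,6], | d=-0.78
```

View pics/d2.png

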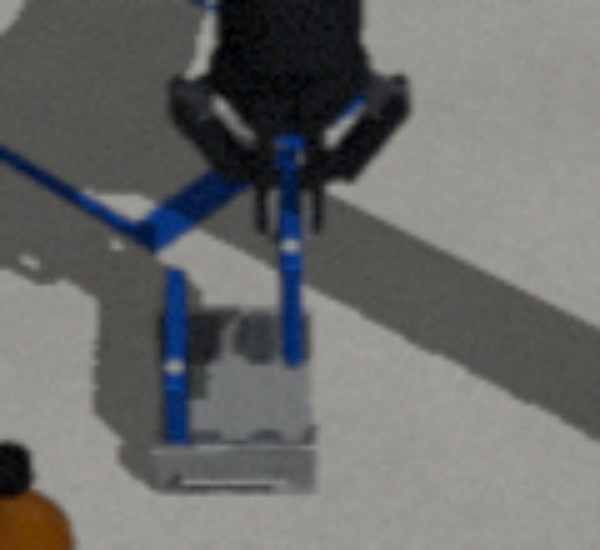

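Call:
apply_moves --pt "0 25 -13 0.065 0 0 6" --pt "0 24 -14 0.065 0 0 6" --pt "0 23 -16 0.065 0 0 6" --pt "0 22 -18 0.065 0 0 6" --pt "0 21 -19 0.065 0 0 6" --pt "0 20 -20 0.065 0 0 6" --pt "0 18 -22 0.065 0 0 6" --pt "0 17 -23 0.066 0 0 6" --pt "0 16 -24 0.065 0 0 6" --pt "0 14 -24 0.066 0 0 6" --pt "0 10 -20 0.05 0 0 6" --pt "0 5 -12 0.03 0 0 6" --pt "0 0 0 0 0 0 6"

```text
clock: 13.6
ee_pos: [0.4552, 0.0865, 0.1314]
tcp_rot: [0.53, 0.452, 0.552, -0.459]
contact_force: [-0.6, -0.4, -2.0]
gripper_width: 0.0106
```

```bash
python3 plan.py "[(.4596,.0937,.142,-1.416,6)]" 30 .14 | head -c 3000
```

```text
t 13.6 p [0.4552 0.0865 0.1314] q [-0.07  0.35  1.67  0.01  1.15  1.32] F [-0.6 -0.4 -2. ] g 0.0106
xdir [-0.029  0.012 -1.   ] jawyaw -1.3996447220248178
[-10.6,5.3,-6.5,0.017,-0.017,0.027,6], | d=-0.02
```

Call:
apply_moves --pt "0 5 -6.5 0.017 -0.017 0.027 6" --pt "0 0 0 0 0 0 6"

```text
clock: 13.8
ee_pos: [0.4581, 0.0933, 0.1293]
tcp_rot: [0.537, 0.459, 0.538, -0.46]
contact_force: [0.3, 0.7, -1.0]
gripper_width: 0.0107
```

```bash
python3 plan.py "[(.4596,.0937,.115,-1.416,6)]" 30 .14 | head -c 3000;  python3 - <<'E'
from ov import *
st=sense(); x,y,z=st["ee_pos"]
for n,r in(("scene",(300,130,420,250)),("top",(245,195,355,290))):
    c=cam(n); f=5
    img=cv2.resize(c["pixels"][r[1]:r[3],r[0]:r[2]],None,fx=f,fy=f,interpolation=cv2.INTER_CUBIC)
    draw(c,img,boxpts((.4698,.0285,-1.416),(-.083,-.064,0),(.083,.064,.045)),r,f,(0,255,255))
    draw(c,img,boxpts((x,y,-1.416),(-.006,-.052,z-.0564),(.006,.052,z+.0186)),r,f,(0,255,0))
    cv2.imwrite(f"pics/e_{n}.png",img)
E
```

```text
t 13.8 p [0.4581 0.0933 0.1293] q [-0.05  0.35  1.68 -0.    1.11  1.36] F [ 0.3  0.7 -1. ] g 0.0107
xdir [-0.003 -0.001 -1.   ] jawyaw -1.4147228571745898
[14.3,1.6,-0.2,0.001,0,0.003,6], | d=-0.00
```

View pics/e_scene.png

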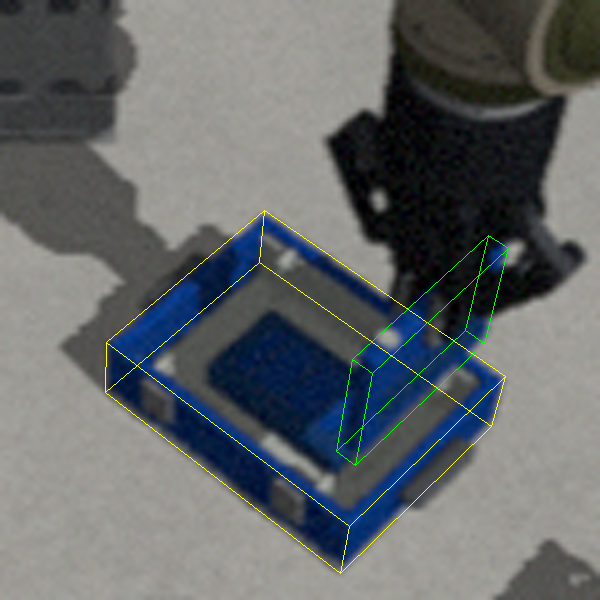

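View pics/e_top.png

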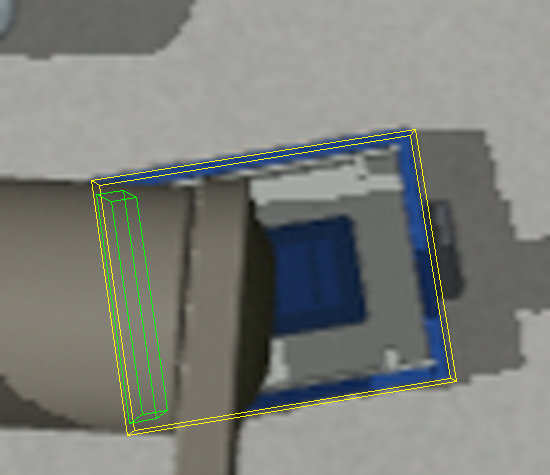

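```bash
python3 - <<'E'
from h import *
c=cam("scene");cv2.imwrite("pics/e2.png",cv2.resize(c["pixels"][165:240,350:415],None,fx=8,fy=8,interpolation=cv2.INTER_CUBIC))
E
```

```text
(no output)
```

View pics/e2.png

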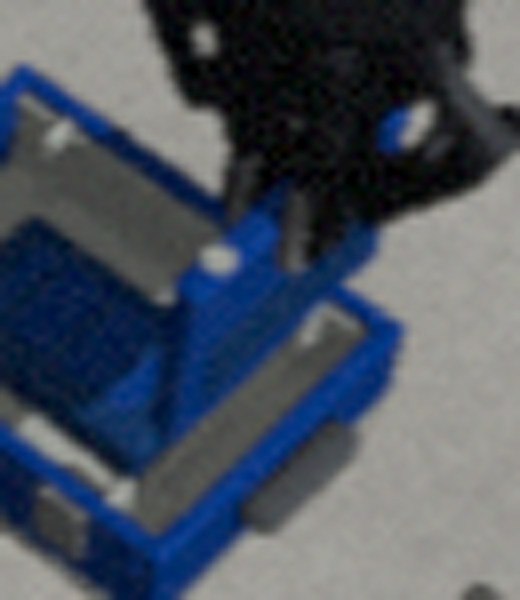

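```bash
python3 - <<'E'
from h import *
c=cam("scene"); st=sense(); x,y,z=st["ee_pos"]; a=.155
for l in(.033,.03,.027,.024): print(l,np.round((proj(c,[x+l*np.cos(a),y+l*np.sin(a),z+.0186])[0]-[350,165]+.5)*8-.5))
# tray corners predicted vs actual
print(np.round((proj(c,boxpts((.4698,.0285,-1.416),(-.083,-.064,0),(.083,.064,.045)))-[350,165]+.5)*8-.5))
E
```

```text
0.033 [218. 266.]
0.03 [224. 260.]
0.027 [231. 254.]
0.024 [237. 248.]
[[ 386.  401.]
 [ 408.  322.]
 [ 144.  637.]
 [ 159.  561.]
 [  15.  139.]
 [  23.   57.]
 [-231.  347.]
 [-230.  267.]]
```

Call:
apply_moves --pt "0 2 -1 0.001 0 0.003 6" --pt "10 0 0 0 0 0 6" --pt "10 0 0 0 0 0 6" --pt "0 0 0 0 0 0 6"

```text
clock: 14.4
ee_pos: [0.4606, 0.0926, 0.108]
tcp_rot: [0.537, 0.46, 0.537, -0.461]
contact_force: [-0.2, -0.3, -1.1]
gripper_width: 0.0106
```

```bash
python3 plan.py "[(.4603,.0944,.10,-1.416,6)]" 30 .14 | head -c 3000;  python3 - <<'E'
from h import *
c=cam("scene");cv2.imwrite("pics/e3.png",cv2.resize(c["pixels"][165:240,350:415],None,fx=8,fy=8,interpolation=cv2.INTER_CUBIC))
E
```

```text
t 14.4 p [0.4606 0.0926 0.108 ] q [-0.05  0.38  1.7  -0.    1.05  1.36] F [-0.2 -0.3 -1.1] g 0.0106
xdir [ 0. -0. -1.] jawyaw -1.4183249889018152
[8,-0.1,-1.8,-0.002,0,0,6], | d=0.00
```

View pics/e3.png

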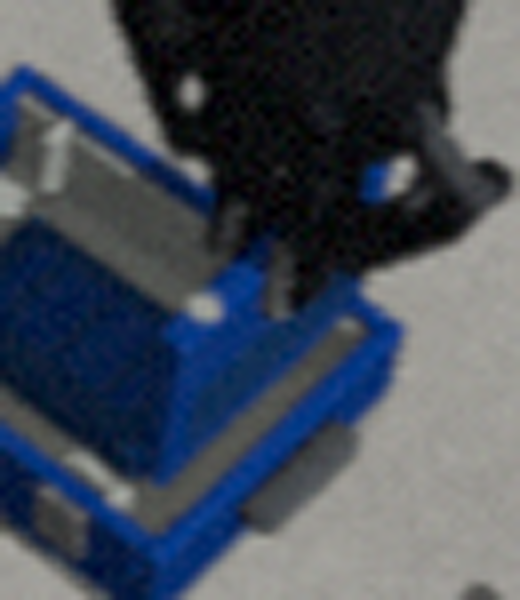

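Call:
apply_moves --pt "0 0 -2 -0.002 0 0 6" --pt "3 0 0 0 0 0 6" --pt "0 0 0 0 0 0 6"

```text
clock: 14.75
ee_pos: [0.4607, 0.0948, 0.1054]
tcp_rot: [0.538, 0.46, 0.537, -0.46]
contact_force: [-0.0, 0.9, -1.3]
gripper_width: 0.0108
```

```bash
python3 plan.py "[(.4603,.0944,.10,-1.416,6)]" 30 .14 | head -c 3000;  python3 - <<'E'
from h import *
c=cam("scene");cv2.imwrite("pics/e4.png",cv2.resize(c["pixels"][195:240,350:410],None,fx=12,fy=12,interpolation=cv2.INTER_CUBIC))
E
```

```text
t 14.75 p [0.4607 0.0948 0.1054] q [-0.05  0.39  1.71 -0.    1.05  1.37] F [-0.   0.9 -1.3] g 0.0108
xdir [ 0.001 -0.    -1.   ] jawyaw -1.4158752822829703
[5.4,-0.5,0.4,0,0,-0.001,6], | d=-0.00
```

View pics/e4.png

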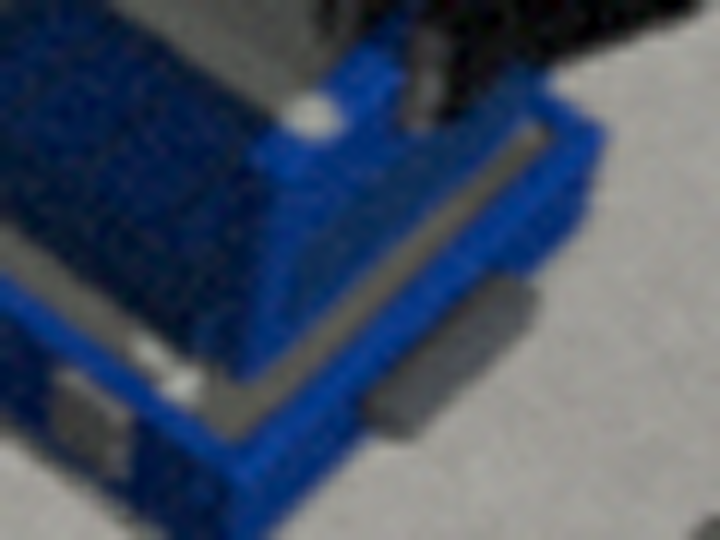

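```bash
python3 - <<'E'
from h import *
c=cam("scene")
def tr(X,Y,Z,t=(.4705,.0292,-1.416)):
    a=t[2]; return [t[0]+np.cos(a)*X-np.sin(a)*Y,t[1]+np.sin(a)*X+np.cos(a)*Y,Z]
f=lambda P:np.round((proj(c,P)[0]-[350,195]+.5)*12-.5)
for Y in(.052,.03,0,-.03): print("Y",Y,"plate outer bottom",f(tr(-.072,Y,.049)),"wall inner top",f(tr(-.075,Y,.045)),"wall outer top",f(tr(-.083,Y,.045)),"wall outer bottom", f(tr(-.083,Y,0)))
print("rib",f(tr(-.057,.044,.042)),f(tr(-.057,.056,.042)),f(tr(-.053,.044,.042)),"plate inner bottom near",f(tr(-.060,.052,.049)),"cornr",f(tr(-.083,.064,.045)),f(tr(-.083,-.064,.045)),f(tr(-.075,.056,.045)))
E
```

```text
Y 0.052 plate outer bottom [236. 410.] wall inner top [245. 429.] wall outer top [275. 451.] wall outer bottom [252. 565.]
Y 0.03 plate outer bottom [303. 346.] wall inner top [312. 365.] wall outer top [342. 387.] wall outer bottom [317. 502.]
Y 0 plate outer bottom [392. 261.] wall inner top [401. 280.] wall outer top [431. 302.] wall outer bottom [403. 418.]
Y -0.03 plate outer bottom [479. 179.] wall inner top [487. 198.] wall outer top [517. 219.] wall outer bottom [487. 336.]
rib [201. 364.] [165. 398.] [187. 353.] plate inner bottom near [191. 376.] cornr [238. 486.] [613. 127.] [233. 440.]
```

```bash
cat > prof.py <<'E'
from h import *
from scipy.ndimage import map_coordinates
def prof(c,tray,Ys,z,X0,X1):
    a=tray[2]; img=c["pixels"].astype(float); bl=img[...,0]-img[...,2]  # blue-red
    Xs=np.arange(X0,X1,.0005); out=0
    for Y in Ys:
        P=np.c_[tray[0]+np.cos(a)*Xs-np.sin(a)*Y,tray[1]+np.sin(a)*Xs+np.cos(a)*Y,np.full(len(Xs),z)]
        uv=proj(c,P); out=out+map_coordinates(bl,[uv[:,1],uv[:,0]],order=1)
    return Xs,out/len(Ys)
E
python3 - <<'E'
from prof import *
c=cam("scene"); T=(.4705,.0292,-1.416)
for z in(.045,.049):
  Xs,p=prof(c,T,np.arange(-.01,.035,.003),z,-.09,-.055)
  print(z); print(" ".join("%.1f:%d"%(x*1e3,v) for x,v in zip(Xs[::2],p[::2])))
# same for the far end wall (free) : outer edge/inner edge at +x, and long walls
Xs,p=prof(c,T,np.arange(-.03,.04,.005),.045,.06,.095); print(" ".join("%.1f:%d"%(x*1e3,v) for x,v in zip(Xs[::2],p[::2])))
E
```

```text
0.045
-90.0:15 -89.0:24 -88.0:42 -87.0:63 -86.0:83 -85.0:100 -84.0:112 -83.0:120 -82.0:124 -81.0:125 -80.0:119 -79.0:106 -78.0:85 -77.0:60 -76.0:35 -75.0:15 -74.0:3 -73.0:-1 -72.0:0 -71.0:7 -70.0:20 -69.0:38 -68.0:57 -67.0:73 -66.0:83 -65.0:86 -64.0:84 -63.0:81 -62.0:79 -61.0:78 -60.0:78 -59.0:77 -58.0:76 -57.0:77 -56.0:78
0.049
-90.0:25 -89.0:44 -88.0:67 -87.0:88 -86.0:105 -85.0:115 -84.0:121 -83.0:124 -82.0:123 -81.0:116 -80.0:100 -79.0:78 -78.0:52 -77.0:28 -76.0:11 -75.0:1 -74.0:-1 -73.0:2 -72.0:11 -71.0:26 -70.0:45 -69.0:63 -68.0:77 -67.0:84 -66.0:85 -65.0:82 -64.0:79 -63.0:78 -62.0:78 -61.0:77 -60.0:77 -59.0:77 -58.0:78 -57.0:80 -56.0:82
60.0:69 61.0:76 62.0:80 63.0:81 64.0:82 65.0:83 66.0:83 67.0:81 68.0:80 69.0:79 70.0:78 71.0:77 72.0:78 73.0:81 74.0:84 75.0:88 76.0:92 77.0:93 78.0:90 79.0:83 80.0:72 81.0:57 82.0:40 83.0:24 84.0:14 85.0:7 86.0:2 87.0:0 88.0:0 89.0:0 90.0:-1 91.0:-1 92.0:-2 93.0:-2 94.0:-2
```

Call:
apply_moves --pt "0 0 -1.3 0 0 0 6" --pt "3 0 0 0 0 0 6" --pt "0 0 0 0 0 0 6"

```text
clock: 15.2
ee_pos: [0.4608, 0.0962, 0.1028]
tcp_rot: [0.538, 0.46, 0.536, -0.459]
contact_force: [-0.1, -0.4, -0.8]
gripper_width: 0.0105
```

```bash
python3 plan.py | head -c 3000;  python3 - <<'E'
from prof import *
c=cam("scene"); T=(.4705,.0292,-1.416)
Xs,p=prof(c,T,np.arange(-.01,.035,.003),.045,-.082,-.065)
print(" ".join("%.1f:%d"%(x*1e3,v) for x,v in zip(Xs[::2],p[::2])))
E
```

```text
t 15.2 p [0.4608 0.0962 0.1028] q [-0.05  0.39  1.71 -0.    1.04  1.37] F [-0.1 -0.4 -0.8] g 0.0105
xdir [ 0.002 -0.    -1.   ] jawyaw -1.4160001198596943
-82.0:125 -81.0:124 -80.0:118 -79.0:105 -78.0:85 -77.0:59 -76.0:34 -75.0:16 -74.0:7 -73.0:10 -72.0:22 -71.0:40 -70.0:59 -69.0:74 -68.0:82 -67.0:85 -66.0:84
```

Call:
apply_moves --pt "0 0 -0.8 0 0 0 6" --pt "6 0 0 0 0.001 0 6" --pt "6 0 0 0 0 0 6" --pt "0 0 0 0 0 0 6"

```text
clock: 15.65
ee_pos: [0.4607, 0.097, 0.0899]
tcp_rot: [0.538, 0.461, 0.537, -0.459]
contact_force: [0.9, 0.0, -0.7]
gripper_width: 0.0106
```

```bash
python3 plan.py | head -c 3000;  python3 - <<'E'
from h import *
c=cam("scene");cv2.imwrite("pics/e5.png",cv2.resize(c["pixels"][185:240,350:410],None,fx=10,fy=10,interpolation=cv2.INTER_CUBIC))
E
```

```text
t 15.65 p [0.4607 0.097  0.0899] q [-0.05  0.41  1.73  0.    1.    1.37] F [ 0.9  0.  -0.7] g 0.0106
xdir [ 0.002  0.001 -1.   ] jawyaw -1.4160496639493214
```

View pics/e5.png

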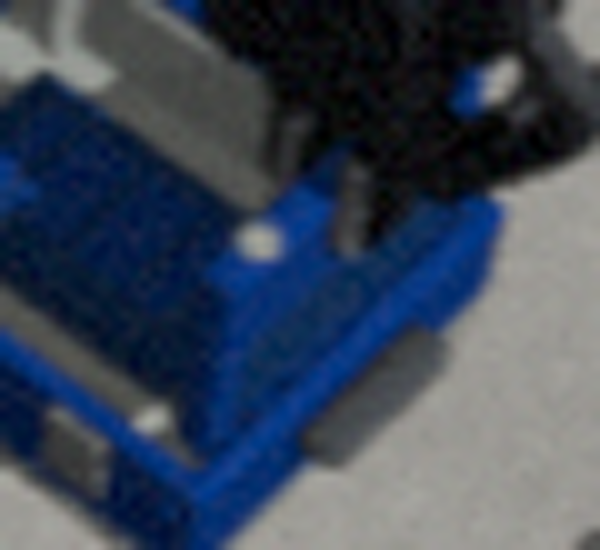

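Call:
apply_moves --pt "8 0 0 0 0.001 0 6" --pt "8 0 0 0 0 0 6" --pt "6 0 0 0 0 0 6" --pt "0 0 0 0 0 0 6"

```text
clock: 16.1
ee_pos: [0.4609, 0.097, 0.0661]
tcp_rot: [0.537, 0.461, 0.537, -0.459]
contact_force: [-0.6, 0.4, -1.0]
gripper_width: 0.0103
```

```bash
python3 plan.py | head -c 3000
```

```text
t 16.1 p [0.4609 0.097  0.0661] q [-0.05  0.45  1.75  0.    0.94  1.37] F [-0.6  0.4 -1. ] g 0.0103
xdir [ 0.002  0.002 -1.   ] jawyaw -1.416125795353512
```

Call:
apply_moves --pt "3 0 0 0 0 0 6" --pt "2 0 0 0 0 0 6" --pt "0 0 0 0 0 0 6"

```text
clock: 16.4
ee_pos: [0.4612, 0.097, 0.0609]
tcp_rot: [0.538, 0.461, 0.537, -0.459]
contact_force: [-0.4, 0.2, 1.4]
gripper_width: 0.0104
```

```bash
python3 plan.py | head -c 3000
```

```text
t 16.4 p [0.4612 0.097  0.0609] q [-0.05  0.46  1.76  0.    0.92  1.37] F [-0.4  0.2  1.4] g 0.0104
xdir [ 0.003  0.002 -1.   ] jawyaw -1.4160886704280973
```

Call:
apply_moves --pt "0 0 0 0 0 0 16" --pt "0 0 0 0 0 0 30" --pt "0 0 0 0 0 0 40" --pt "0 0 0 0 0 0 44" --pt "-20 0 0 0 0 0 44" --pt "-40 0 0 0 0 0 44" --pt "-30 0 0 0 0 0 44"

```text
clock: 17.1
ee_pos: [0.4595, 0.0968, 0.1506]
tcp_rot: [0.535, 0.459, 0.539, -0.46]
contact_force: [0.4, 0.0, -0.1]
gripper_width: 0.0439
```

```bash
python3 plan.py "[(.4590,-.2812,.14,-.633,44)]" 40 .14| head -c 3000;  python3 - <<'E'
from h import *
c=cam("scene");cv2.imwrite("pics/e6.png",cv2.resize(c["pixels"][150:250,310:420],None,fx=6,fy=6,interpolation=cv2.INTER_CUBIC))
E
```

```text
t 17.1 p [0.4595 0.0968 0.1506] q [-0.05  0.33  1.64  0.    1.18  1.37] F [ 0.4  0.  -0.1] g 0.0439
xdir [-0.005  0.002 -1.   ] jawyaw -1.416352220642863
[1,-6,37,-0.078,0,0,44], [1,-9,37,-0.078,0,0,44], [1,-12,36,-0.078,-0.001,0,44], [1,-14,35,-0.078,-0.001,0,44], [1,-17,34,-0.079,0,0,44], [1,-20,32,-0.078,-0.001,0.001,44], [1,-22,31,-0.079,0,0,44], [1,-24,29,-0.078,-0.001,0.001,44], [1,-27,27,-0.079,0,0,44], [1.4,-28.2,24.4,-0.078,-0.001,0.001,44], | d=0.78
```

View pics/e6.png

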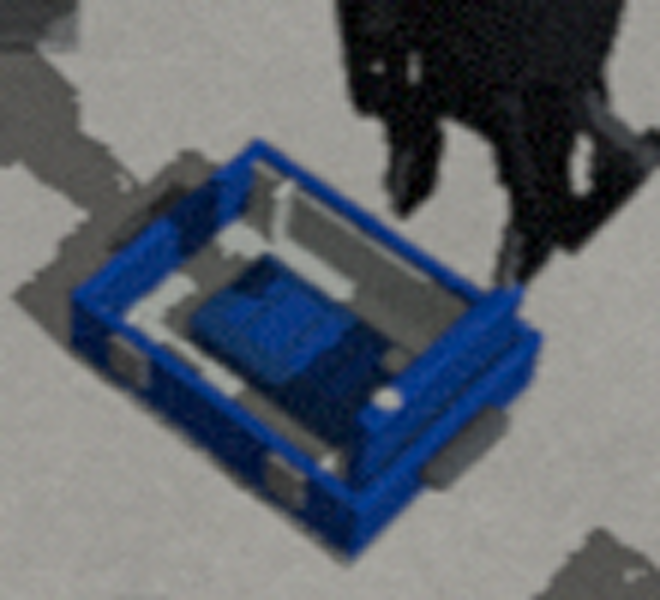

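Call:
apply_moves --pt "0 -6 37 -0.078 0 0 44" --pt "0 -9 37 -0.078 0 0 44" --pt "0 -12 36 -0.078 0 0 44" --pt "0 -14 35 -0.078 0 0 44" --pt "0 -17 34 -0.079 0 0 44" --pt "0 -20 32 -0.078 0 0 44" --pt "0 -22 31 -0.079 0 0 44" --pt "0 -24 29 -0.078 0 0 44" --pt "0 -24 24 -0.079 0 0 44" --pt "0 -15 12 -0.04 0 0 44" --pt "0 0 0 0 0 0 44"

```text
clock: 18.25
ee_pos: [0.4653, -0.273, 0.1549]
tcp_rot: [0.675, 0.223, 0.668, -0.22]
contact_force: [0.1, 0.4, 0.5]
gripper_width: 0.0441
```

```bash
python3 plan.py "[(.4595,-.2812,.115,-.633,44)]" 40 .14| head -c 3000
```

```text
t 18.25 p [ 0.4653 -0.273   0.1549] q [-0.75  0.43  1.46  0.01  1.25 -0.12] F [0.1 0.4 0.5] g 0.0441
xdir [ 0.01  0.   -1.  ] jawyaw -0.6371557014081115
[20,-5,0,-0.002,0.004,-0.003,44], [19.9,-5.2,-0.1,-0.002,0.004,-0.003,44], | d=0.00
```

Call:
apply_moves --pt "20 -5 0 -0.002 0.004 -0.003 44" --pt "20 -5 0 0 0.004 -0.003 44" --pt "0 0 0 0 0 0 44"

```text
clock: 18.55
ee_pos: [0.4595, -0.2798, 0.1137]
tcp_rot: [0.672, 0.222, 0.671, -0.222]
contact_force: [0.3, -0.0, 0.5]
gripper_width: 0.044
```

```bash
python3 plan.py "[(.4595,-.2812,.057,-.633,44)]" 20 .14| head -c 3000;  python3 - <<'E'
from h import *
c=cam("scene");cv2.imwrite("pics/f1.png",cv2.resize(c["pixels"][60:170,250:370],None,fx=5,fy=5))
E
```

```text
t 18.55 p [ 0.4595 -0.2798  0.1137] q [-0.77  0.48  1.51  0.    1.15 -0.13] F [ 0.3 -0.   0.5] g 0.044
xdir [ 0.  0. -1.] jawyaw -0.6379511655480425
[19,0,0,-0.002,0,0,44], [19,-1,0,-0.001,0,0,44], [18.7,-0.2,0.8,-0.002,0,-0.001,44], | d=0.00
```

View pics/f1.png

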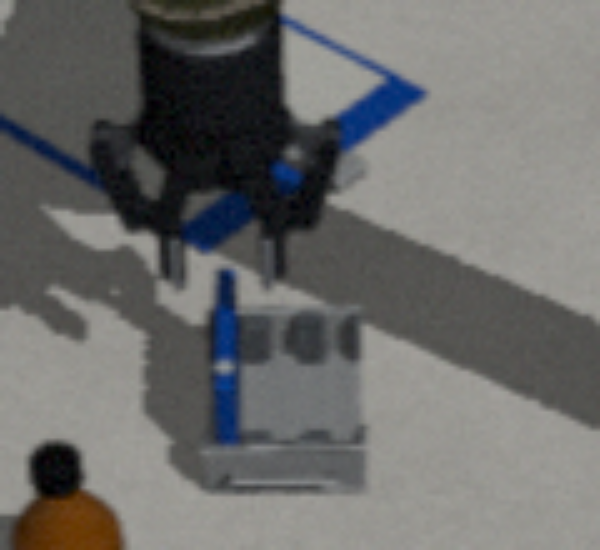

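Fingers straddle the remaining plate (225,365 in the crop). Descend and grip.

Call:
apply_moves --pt "19 0 0 0 0 0 44" --pt "19 -1 0 0 0 0 44" --pt "17 -1 0 0 0 0 44" --pt "0 0 0 0 0 0 44"

```text
clock: 19.0
ee_pos: [0.4617, -0.2799, 0.0633]
tcp_rot: [0.675, 0.22, 0.668, -0.222]
contact_force: [1.2, -0.3, 0.3]
gripper_width: 0.0439
```

```bash
python3 plan.py "[(.4595,-.2812,.057,-.633,44)]" 20 .14| head -c 3000
```

```text
t 19.0 p [ 0.4617 -0.2799  0.0633] q [-0.77  0.54  1.57  0.    1.02 -0.13] F [ 1.2 -0.3  0.3] g 0.0439
xdir [ 0.008 -0.005 -1.   ] jawyaw -0.6366739083344115
[6.2,-2.3,-1.1,-0.004,0.01,-0.001,44], | d=0.00
```

Call:
apply_moves --pt "3 -2 -1 -0.004 0.008 0 44" --pt "3 -0.5 0 0 0 0 44" --pt "0 0 0 0 0 0 44"

```text
clock: 19.3
ee_pos: [0.4608, -0.2814, 0.0602]
tcp_rot: [0.674, 0.219, 0.67, -0.22]
contact_force: [0.8, -0.4, 0.1]
gripper_width: 0.0439
```

Call:
apply_moves --pt "0 0 0 0 0 0 6" --pt "0 0 0 0 0 0 6" --pt "0 0 0 0 0 0 6" --pt "0 0 0 0 0 0 6" --pt "0 0 0 0 0 0 6"

```text
clock: 19.8
ee_pos: [0.4613, -0.2817, 0.0616]
tcp_rot: [0.675, 0.219, 0.669, -0.221]
contact_force: [-1.0, 0.2, -1.4]
gripper_width: 0.0102
```

```bash
python3 plan.py "[(.4595,-.2812,.057,-.633,44)]" 20 .14| head -c 3000
```

```text
t 19.8 p [ 0.4613 -0.2817  0.0616] q [-0.77  0.55  1.57  0.    1.02 -0.14] F [-1.   0.2 -1.4] g 0.0102
xdir [ 0.006 -0.005 -1.   ] jawyaw -0.6317768294048822
[4.6,-0.7,-1.8,0.001,0.008,0,44], | d=-0.00
```

Call:
apply_moves --pt "-15 0 0 0 0 0 6" --pt "-25 0 0 0 0.004 0 6" --pt "-25 0 0 0 0.004 0 6" --pt "-18 0 0 0 0 0 6" --pt "0 0 0 0 0 0 6"

```text
clock: 20.3
ee_pos: [0.4602, -0.2809, 0.146]
tcp_rot: [0.671, 0.22, 0.674, -0.219]
contact_force: [-0.2, -0.5, -1.8]
gripper_width: 0.0105
```

```bash
python3 plan.py "[(.4805,-.0350,.14,-1.416,6)]" 25 .14 | head -c 3000
```

```text
t 20.3 p [ 0.4602 -0.2809  0.146 ] q [-0.77  0.44  1.46 -0.    1.24 -0.14] F [-0.2 -0.5 -1.8] g 0.0105
xdir [-0.003  0.003 -1.   ] jawyaw -0.6319889075175333
[1,21,-13,0.078,0,0,6], [1,20,-14,0.078,0,0,6], [1,19,-16,0.079,-0.001,0,6], [1,17,-17,0.078,0,0,6], [0,16,-19,0.079,-0.001,0,6], [0,15,-20,0.078,0,0,6], [1,13,-21,0.079,-0.001,0,6], [0,11,-22,0.078,0,0.001,6], [1,9,-23,0.079,-0.001,0,6], [0.4,7.8,-23.6,0.078,0,0.001,6], | d=-0.78
```

Call:
apply_moves --pt "0 21 -13 0.078 0 0 6" --pt "0 20 -14 0.078 0 0 6" --pt "0 19 -16 0.079 0 0 6" --pt "0 17 -17 0.078 0 0 6" --pt "0 16 -19 0.079 0 0 6" --pt "0 15 -20 0.078 0 0 6" --pt "0 13 -21 0.079 0 0 6" --pt "0 11 -22 0.078 0 0 6" --pt "0 8 -18 0.06 0 0 6" --pt "0 3 -8 0.03 0 0 6" --pt "0 0 0 0 0 0 6"

```text
clock: 21.4
ee_pos: [0.4785, -0.0464, 0.1348]
tcp_rot: [0.538, 0.449, 0.552, -0.452]
contact_force: [-0.1, -0.7, -0.9]
gripper_width: 0.0105
```

```bash
python3 plan.py "[(.4805,-.0350,.12,-1.416,6)]" 25 .14 | head -c 3000
```

```text
t 21.4 p [ 0.4785 -0.0464  0.1348] q [-0.35  0.37  1.63  0.    1.17  1.03] F [-0.1 -0.7 -0.9] g 0.0105
xdir [-0.018  0.011 -1.   ] jawyaw -1.3813946627735745
[14.9,4.3,-10.7,0.035,-0.014,0.016,6], | d=-0.03
```

Call:
apply_moves --pt "7 4 -11 0.035 -0.014 0.016 6" --pt "8 0 0 0 0 0 6" --pt "0 0 0 0 0 0 6"

```text
clock: 21.7
ee_pos: [0.4796, -0.0356, 0.1174]
tcp_rot: [0.537, 0.459, 0.538, -0.46]
contact_force: [-0.4, 0.2, -0.8]
gripper_width: 0.0105
```

```bash
python3 plan.py "[(.4805,-.0350,.105,-1.416,6)]" 25 .14 | head -c 3000
```

```text
t 21.7 p [ 0.4796 -0.0356  0.1174] q [-0.32  0.39  1.66 -0.    1.1   1.09] F [-0.4  0.2 -0.8] g 0.0105
xdir [-0.002 -0.    -1.   ] jawyaw -1.414117402606468
[12.4,1,-0.5,0.002,0,0.002,6], | d=-0.00
```

Call:
apply_moves --pt "6 1 0 0.002 0 0.002 6" --pt "7 0 0 0 0 0 6" --pt "0 0 0 0 0 0 6"

```text
clock: 22.0
ee_pos: [0.4806, -0.0372, 0.1028]
tcp_rot: [0.537, 0.46, 0.538, -0.46]
contact_force: [-0.3, -0.8, -1.6]
gripper_width: 0.0106
```

```bash
python3 plan.py "[(.4805,-.0350,.102,-1.416,6)]" 25 .14 | head -c 3000;  python3 - <<'E'
from prof import *
for n,r in(("scene",(305,140,400,240)),("top",(250,200,350,290))):
    c=cam(n);cv2.imwrite(f"pics/g1{n}.png",cv2.resize(c["pixels"][r[1]:r[3],r[0]:r[2]],None,fx=6,fy=6,interpolation=cv2.INTER_CUBIC))
T=(.4703,.0305,-1.416); c=cam("scene")
for z in(.045,.08):
  Xs,p=prof(c,T,np.arange(.025,.05,.003),z,.035,.095)
  print(z," ".join("%.0f:%d"%(x*1e3,v) for x,v in zip(Xs[::2],p[::2])))
E
```

```text
t 22.0 p [ 0.4806 -0.0372  0.1028] q [-0.32  0.41  1.68 -0.    1.06  1.09] F [-0.3 -0.8 -1.6] g 0.0106
xdir [-0.001  0.    -1.   ] jawyaw -1.416067052870007
[0.8,0.2,-2.2,0,-0.001,0.001,6], | d=0.00
0.045 35:31 36:21 37:12 38:5 39:1 40:-1 41:-1 42:-1 43:0 44:0 45:-1 46:-2 47:-2 48:-2 49:-2 50:-2 51:-2 52:-2 53:-2 54:0 55:3 56:12 57:25 58:41 59:59 60:76 61:89 62:98 63:103 64:105 65:106 66:107 67:106 68:106 69:105 70:101 71:96 72:91 73:87 74:85 75:85 76:84 77:83 78:81 79:78 80:73 81:66 82:57 83:47 84:38 85:30 86:24 87:20 88:16 89:12 90:9 91:6 92:4 93:1 94:0
0.08 35:-1 36:-1 37:0 38:6 39:17 40:31 41:48 42:65 43:80 44:92 45:100 46:104 47:107 48:108 49:109 50:109 51:107 52:101 53:95 54:88 55:82 56:77 57:77 58:77 59:79 60:80 61:82 62:84 63:85 64:86 65:86 66:86 67:85 68:87 69:89 70:90 71:89 72:85 73:81 74:76 75:72 76:67 77:61 78:56 79:51 80:48 81:44 82:40 83:34 84:29 85:25 86:22 87:19 88:16 89:12 90:8 91:6 92:3 93:2 94:0
```

View pics/g1scene.png

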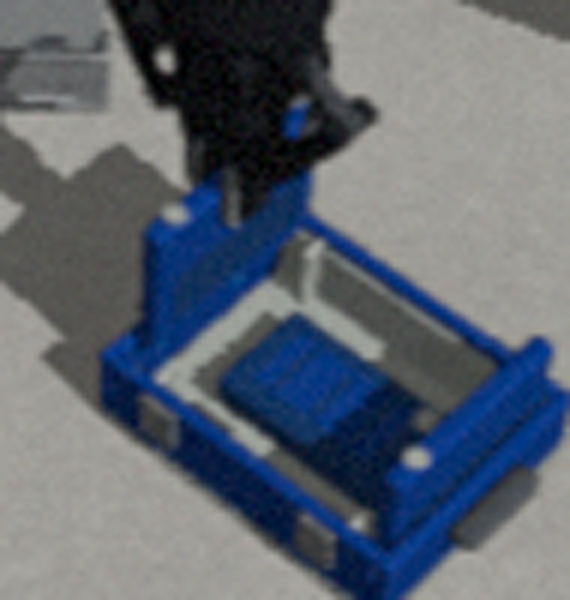

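View pics/g1top.png

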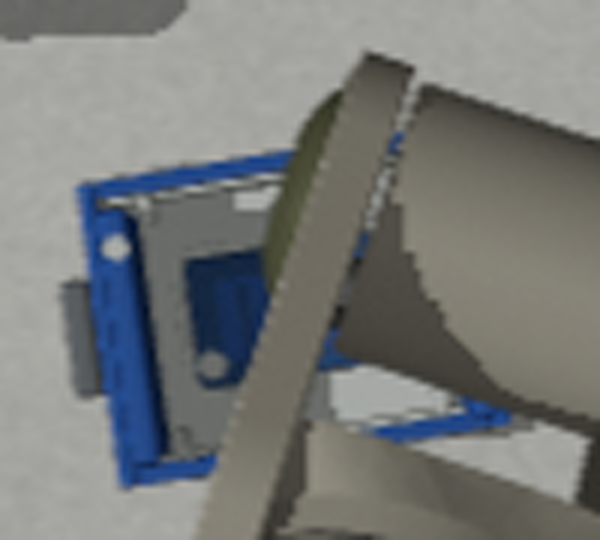

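```bash
python3 - <<'E'
from prof import *
T=(.4703,.0305,-1.416); c=cam("top")
for z,a,b in((.045,-.095,-.04),(.08,-.09,-.04)):
  Xs,p=prof(c,T,np.arange(-.045,.02,.004),z,a,b)
  print(z," ".join("%.0f:%d"%(x*1e3,v) for x,v in zip(Xs[::2],p[::2])))
r=(255,220,290,285);cv2.imwrite(f"pics/g2.png",cv2.resize(c["pixels"][r[1]:r[3],r[0]:r[2]],None,fx=9,fy=9,interpolation=cv2.INTER_CUBIC))
E
```

```text
0.045 -95:0 -94:0 -93:2 -92:2 -91:3 -90:3 -89:3 -88:3 -87:2 -86:2 -85:6 -84:19 -83:40 -82:63 -81:80 -80:92 -79:97 -78:97 -77:95 -76:97 -75:100 -74:101 -73:102 -72:102 -71:101 -70:100 -69:98 -68:96 -67:92 -66:84 -65:74 -64:63 -63:51 -62:42 -61:34 -60:25 -59:16 -58:8 -57:3 -56:1 -55:0 -54:0 -53:0 -52:0 -51:0 -50:0 -49:0 -48:0 -47:0 -46:0 -45:2 -44:5 -43:9 -42:15 -41:20
0.08 -90:1 -89:2 -88:3 -87:3 -86:3 -85:3 -84:2 -83:2 -82:4 -81:13 -80:33 -79:57 -78:77 -77:90 -76:97 -75:97 -74:95 -73:97 -72:99 -71:101 -70:102 -69:102 -68:101 -67:99 -66:98 -65:95 -64:90 -63:81 -62:71 -61:59 -60:47 -59:38 -58:30 -57:21 -56:11 -55:5 -54:2 -53:0 -52:0 -51:0 -50:0 -49:0 -48:0 -47:0 -46:0 -45:0 -44:0 -43:2 -42:5 -41:9
```

View pics/g2.png

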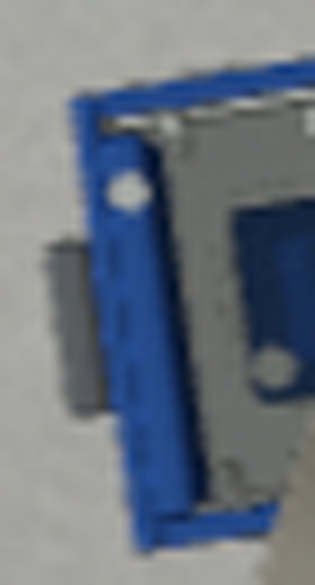

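Call:
apply_moves --pt "0 0 -2 0 0 0 6" --pt "0 0 0 0 0 0 6"

```text
clock: 22.4
ee_pos: [0.481, -0.035, 0.1044]
tcp_rot: [0.538, 0.46, 0.537, -0.46]
contact_force: [-0.3, 0.2, -1.4]
gripper_width: 0.0101
```

```bash
python3 plan.py "[(.4805,-.0352,.095,-1.416,6)]" 25 .14 | head -c 3000
```

```text
t 22.4 p [ 0.481  -0.035   0.1044] q [-0.32  0.41  1.68 -0.    1.06  1.1 ] F [-0.3  0.2 -1.4] g 0.0101
xdir [ 0.001 -0.001 -1.   ] jawyaw -1.4158601376783087
[9.4,-0.5,0.1,0,0.001,-0.001,6], | d=-0.00
```

Call:
apply_moves --pt "5 0 0 0 0 0 6" --pt "5 0 0 0 0 0 6" --pt "5 0 0 0 0 0 6" --pt "0 0 0 0 0 0 6"

```text
clock: 22.8
ee_pos: [0.481, -0.0348, 0.0882]
tcp_rot: [0.538, 0.46, 0.537, -0.459]
contact_force: [-0.7, -1.0, -1.3]
gripper_width: 0.0106
```

```bash
python3 plan.py "[(.4805,-.0352,.062,-1.416,6)]" 25 .14 | head -c 3000;  python3 - <<'E'
from h import *
c=cam("scene");r=(305,140,400,240);cv2.imwrite("pics/g3.png",cv2.resize(c["pixels"][r[1]:r[3],r[0]:r[2]],None,fx=6,fy=6,interpolation=cv2.INTER_CUBIC))
E
```

```text
t 22.8 p [ 0.481  -0.0348  0.0882] q [-0.32  0.43  1.7  -0.    1.01  1.1 ] F [-0.7 -1.  -1.3] g 0.0106
xdir [ 0.002 -0.001 -1.   ] jawyaw -1.4153557226927618
[13,0,0,0,0,-0.001,6], [13.2,-0.6,0.3,0.001,0.001,-0.001,6], | d=-0.00
```

View pics/g3.png

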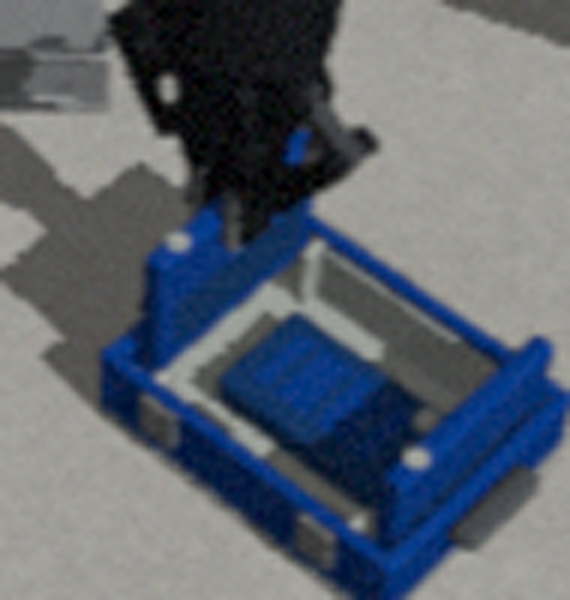

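Call:
apply_moves --pt "8 0 0 0 0 0 6" --pt "8 0 0 0 0 0 6" --pt "5 0 0 0 0 0 6" --pt "0 0 0 0 0 0 6" --pt "3 0 0 0 0 0 6" --pt "0 0 0 0 0 0 6"

```text
clock: 23.45
ee_pos: [0.4812, -0.0349, 0.0621]
tcp_rot: [0.538, 0.46, 0.537, -0.459]
contact_force: [-0.2, -0.8, -1.1]
gripper_width: 0.0108
```

```bash
python3 plan.py | head -c 3000
```

```text
t 23.45 p [ 0.4812 -0.0349  0.0621] q [-0.32  0.47  1.73 -0.    0.94  1.1 ] F [-0.2 -0.8 -1.1] g 0.0108
xdir [ 0.002 -0.001 -1.   ] jawyaw -1.4154684672350262
```

Call:
apply_moves --pt "1.5 0 0 0 0 0 6" --pt "0 0 0 0 0 0 6" --pt "0 0 0 0 0 0 16" --pt "0 0 0 0 0 0 30" --pt "0 0 0 0 0 0 40" --pt "0 0 0 0 0 0 44" --pt "-20 0 0 0 0 0 44" --pt "-40 0 0 0 0 0 44" --pt "-40 0 0 0 0 0 44" --pt "-30 0 0 0 0 0 44"

```text
clock: 24.45
ee_pos: [0.4796, -0.0345, 0.1926]
tcp_rot: [0.536, 0.459, 0.539, -0.46]
contact_force: [0.5, -0.9, 0.1]
gripper_width: 0.0438
```

```bash
python3 plan.py "[(.457,.30,.2,-1.37,60)]" 40 .14 | head -c 3000
```

```text
t 24.45 p [ 0.4796 -0.0345  0.1926] q [-0.32  0.3   1.55  0.    1.3   1.1 ] F [ 0.5 -0.9  0.1] g 0.0438
xdir [-0.005  0.002 -1.   ] jawyaw -1.415735445748688
[-1,3,-37,-0.005,0,0,60], [-1,3,-37,-0.005,0,0.001,60], [-1,4,-37,-0.005,0,0,60], [-1,4,-37,-0.005,0,0.001,60], [-1,4,-37,-0.005,0,0,60], [0,4,-37,-0.005,-0.001,0.001,60], [-1,4,-37,-0.005,0,0,60], [0,5,-37,-0.005,-0.001,0.001,60], [-0.8,4.9,-37.3,-0.006,0,0,60], | d=0.05
```

Call:
apply_moves --pt "-1 3 -37 -0.005 0 0 60" --pt "-1 3 -37 -0.005 0 0 60" --pt "-1 4 -37 -0.005 0 0 60" --pt "-1 4 -37 -0.005 0 0 60" --pt "-1 4 -37 -0.005 0 0 60" --pt "0 4 -37 -0.005 0 0 60" --pt "-1 4 -37 -0.005 0 0 60" --pt "0 4 -30 0 0 0 60" --pt "0 2 -15 0 0 0 60" --pt "0 0 0 0 0 0 60"

```text
clock: 25.45
ee_pos: [0.4597, 0.2814, 0.2032]
tcp_rot: [0.547, 0.452, 0.543, -0.45]
contact_force: [-1.1, -0.3, 0.9]
gripper_width: 0.06
```

```bash
python3 plan.py "[(.457,.3125,.19,-1.376,60)]" 40 .14 | head -c 3000;  python3 - <<'E'
from h import *
c=cam("scene");r=(300,130,500,300);cv2.imwrite("pics/k1.png",cv2.resize(c["pixels"][r[1]:r[3],r[0]:r[2]],None,fx=3.5,fy=3.5,interpolation=cv2.INTER_CUBIC))
c=cam("top");r=(150,200,350,300);cv2.imwrite("pics/k2.png",cv2.resize(c["pixels"][r[1]:r[3],r[0]:r[2]],None,fx=4,fy=4,interpolation=cv2.INTER_CUBIC))
E
```

```text
t 25.45 p [0.4597 0.2814 0.2032] q [ 0.33  0.38  1.38 -0.    1.37  1.71] F [-1.1 -0.3  0.9] g 0.06
xdir [ 0.006 -0.001 -1.   ] jawyaw -1.3820893455696737
[13.2,3.1,-31.1,-0.006,0.002,-0.006,60], | d=0.01
```

View pics/k1.png

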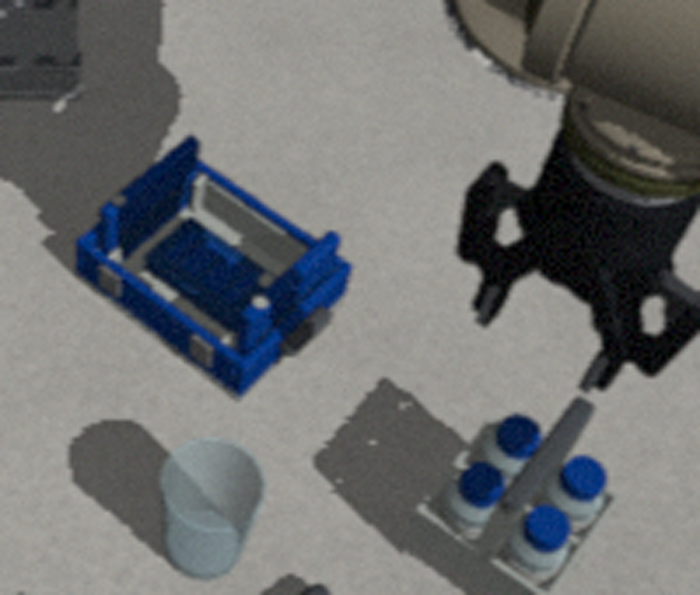

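View pics/k2.png

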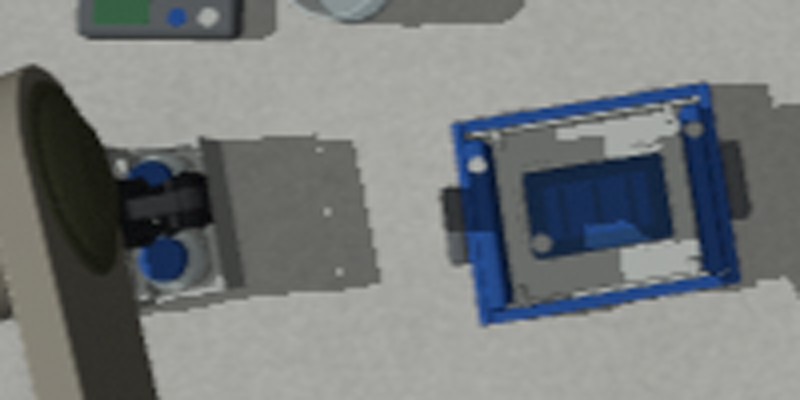

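Call:
apply_moves --pt "7 3 -20 -0.006 0.002 -0.006 60" --pt "7 0 -11 0 0 0 60" --pt "0 0 0 0 0 0 60"

```text
clock: 25.85
ee_pos: [0.4579, 0.3084, 0.1888]
tcp_rot: [0.545, 0.45, 0.545, -0.451]
contact_force: [0.6, -0.2, -0.4]
gripper_width: 0.0604
```

```bash
python3 plan.py "[(.457,.3125,.145,-1.376,60)]" 30 .14 | head -c 3000;  python3 - <<'E'
from h import *
c=cam("scene");r=(400,180,500,310);cv2.imwrite("pics/k3.png",cv2.resize(c["pixels"][r[1]:r[3],r[0]:r[2]],None,fx=4.5,fy=4.5,interpolation=cv2.INTER_CUBIC))
E
```

```text
t 25.85 p [0.4579 0.3084 0.1888] q [ 0.38  0.42  1.36 -0.    1.36  1.76] F [ 0.6 -0.2 -0.4] g 0.0604
xdir [-0.    -0.001 -1.   ] jawyaw -1.3817940793499297
[22,0,-2,-0.003,0.001,0,60], [21.8,-0.1,-2.2,-0.003,0,0.001,60], | d=0.01
```

View pics/k3.png

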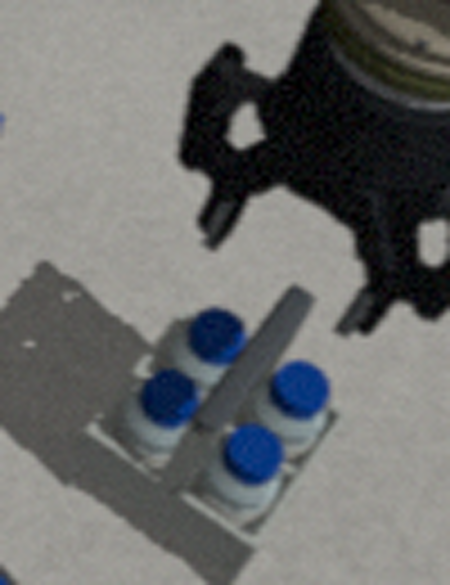

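Call:
apply_moves --pt "22 0 -2 -0.003 0 0 60" --pt "22 0 -2 0 0 0 50" --pt "15 0 0 0 0 0 40" --pt "0 0 0 0 0 0 40"

```text
clock: 26.3
ee_pos: [0.459, 0.3086, 0.1304]
tcp_rot: [0.546, 0.451, 0.543, -0.45]
contact_force: [-0.1, 0.2, 0.2]
gripper_width: 0.04
```

```bash
python3 plan.py "[(.457,.3125,.108,-1.376,60)]" 30 .14 | head -c 3000;  python3 - <<'E'
from h import *
c=cam("scene");r=(400,180,500,310);cv2.imwrite("pics/k4.png",cv2.resize(c["pixels"][r[1]:r[3],r[0]:r[2]],None,fx=4.5,fy=4.5,interpolation=cv2.INTER_CUBIC))
E
```

```text
t 26.3 p [0.459  0.3086 0.1304] q [ 0.38  0.48  1.45 -0.    1.21  1.76] F [-0.1  0.2  0.2] g 0.04
xdir [ 0.004 -0.001 -1.   ] jawyaw -1.382017857880004
[22.3,-1.3,-4.2,-0.006,0.002,-0.004,60], | d=0.01
```

View pics/k4.png

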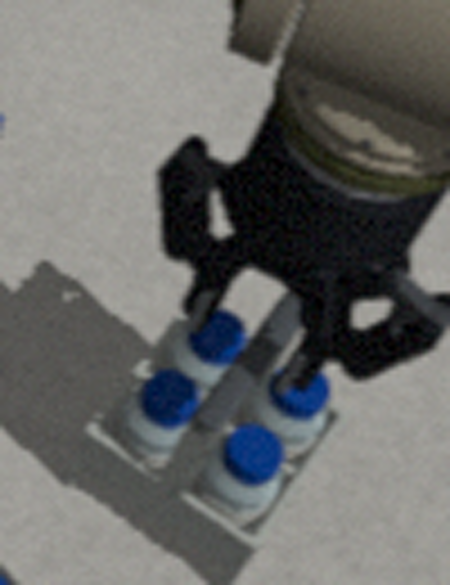

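Call:
apply_moves --pt "8 -1 -4 -0.003 0.003 -0.002 40" --pt "8 0 0 0 0 0 40" --pt "5 0 0 0 0 0 36" --pt "0 0 0 0 0 0 36"

```text
clock: 26.75
ee_pos: [0.4591, 0.3125, 0.1115]
tcp_rot: [0.547, 0.453, 0.544, -0.447]
contact_force: [0.0, 0.4, 0.3]
gripper_width: 0.0358
```

```bash
python3 plan.py "[(.457,.3125,.108,-1.376,60)]" 30 .14 | head -c 3000
```

```text
t 26.75 p [0.4591 0.3125 0.1115] q [0.38 0.5  1.47 0.   1.16 1.76] F [0.  0.4 0.3] g 0.0358
xdir [ 0.007  0.004 -1.   ] jawyaw -1.3797346153174619
[3.5,-2.1,-0.4,-0.004,-0.002,-0.008,60], | d=0.00
```

Call:
apply_moves --pt "3 -2 0 -0.004 -0.002 -0.008 36" --pt "0 0 0 0 0 0 36" --pt "0 0 0 0 0 0 8" --pt "0 0 0 0 0 0 8" --pt "0 0 0 0 0 0 8" --pt "0 0 0 0 0 0 8" --pt "0 0 0 0 0 0 8" --force 90

```text
clock: 27.45
ee_pos: [0.4572, 0.3124, 0.1086]
tcp_rot: [0.546, 0.449, 0.547, -0.449]
contact_force: [-0.0, 1.3, -0.8]
gripper_width: 0.0123
```

```bash
python3 plan.py "[(.457,.3125,.108,-1.376,60)]" 30 .14 | head -c 3000;  python3 - <<'E'
from h import *
c=cam("scene");r=(400,180,500,310);cv2.imwrite("pics/k5.png",cv2.resize(c["pixels"][r[1]:r[3],r[0]:r[2]],None,fx=4.5,fy=4.5,interpolation=cv2.INTER_CUBIC))
E
```

```text
t 27.45 p [0.4572 0.3124 0.1086] q [0.39 0.51 1.47 0.   1.16 1.76] F [-0.   1.3 -0.8] g 0.0123
xdir [ 0.  0. -1.] jawyaw -1.3750079513100602
[0.6,-0.2,-0.2,0.001,0,0,60], | d=-0.00
```

View pics/k5.png

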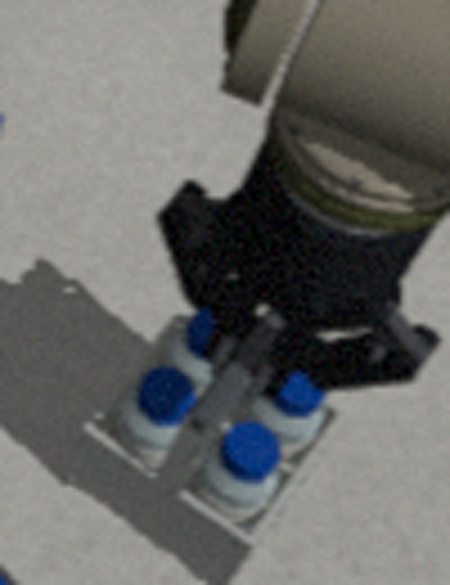

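Call:
apply_moves --pt "-4 0 0 0 0 0 8" --pt "-8 0 0 0 0 0 8" --pt "-12 0 0 0 0 0 8" --pt "-15 0 0 0 0 0 8" --pt "-15 0 0 0 0 0 8" --pt "-15 0 0 0 0 0 8" --pt "-15 0 0 0 0 0 8" --pt "-12 0 0 0 0 0 8" --pt "-8 0 0 0 0 0 8" --pt "-4 0 0 0 0 0 8" --pt "0 0 0 0 0 0 8"

```text
clock: 28.6
ee_pos: [0.4552, 0.3111, 0.2228]
tcp_rot: [0.545, 0.447, 0.547, -0.451]
contact_force: [-0.0, 0.0, -4.5]
gripper_width: 0.0121
```

```bash
python3 plan.py "[(.4703,.0305,.218,.155,8)]" 16 .09 | head -c 3000;  python3 - <<'E'
from h import *
c=cam("scene");r=(400,150,500,280);cv2.imwrite("pics/k6.png",cv2.resize(c["pixels"][r[1]:r[3],r[0]:r[2]],None,fx=4.5,fy=4.5,interpolation=cv2.INTER_CUBIC))
E
```

```text
t 28.6 p [0.4552 0.3111 0.2228] q [ 0.38  0.39  1.3  -0.    1.45  1.76] F [-0.   0.  -4.5] g 0.0121
xdir [-0.006 -0.003 -1.   ] jawyaw -1.3753342316348536
[0,-2,15,-0.085,0,0,8], [0,-4,15,-0.085,0,0,8], [0,-5,15,-0.085,0,0,8], [0,-6,14,-0.085,0,0,8], [0,-7,14,-0.085,0,0,8], [0,-8,13,-0.085,0,0,8], [0,-10,12,-0.085,0,0,8], [0,-10,12,-0.085,0,0,8], [1,-11,11,-0.085,-0.001,0,8], [1,-12,10,-0.085,0,0,8], [0,-13,9,-0.085,-0.001,0.001,8], [1,-14,7,-0.085,0,0,8], [0,-15,6,-0.085,-0.001,0.001,8], [0,-15,5,-0.085,0,0,8], [1,-15,4,-0.085,-0.001,0.001,8], [0,-16,2,-0.085,0,0,8], [1,-15,1,-0.085,-0.001,0.001,8], [0.4,-16,-0.4,-0.085,0,0,8], | d=1.53
```

View pics/k6.png

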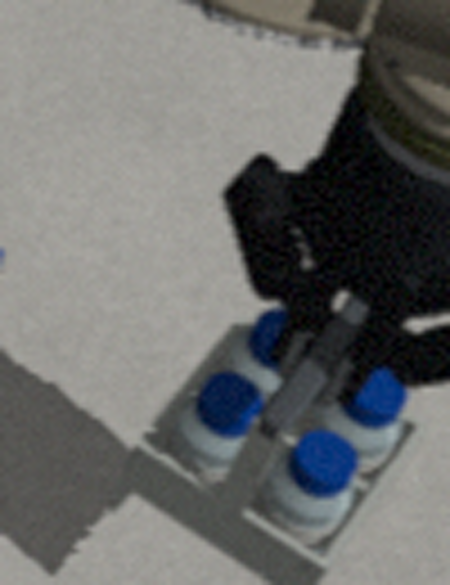

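Call:
apply_moves --pt "0 -1 5 -0.03 0 0 8" --pt "0 -2 10 -0.06 0 0 8" --pt "0 -5 15 -0.085 0 0 8" --pt "0 -6 14 -0.085 0 0 8" --pt "0 -7 14 -0.085 0 0 8" --pt "0 -8 13 -0.085 0 0 8" --pt "0 -10 12 -0.085 0 0 8" --pt "0 -10 12 -0.085 0 0 8" --pt "0 -11 11 -0.085 0 0 8" --pt "0 -12 10 -0.085 0 0 8"

```text
clock: 29.65
ee_pos: [0.4519, 0.1671, 0.2158]
tcp_rot: [0.672, 0.195, 0.685, -0.204]
contact_force: [0.1, 0.1, -4.5]
gripper_width: 0.0122
```

```bash
python3 plan.py "[(.4703,.0305,.218,.155,8)]" 16 .09 | head -c 3000
```

```text
t 29.65 p [0.4519 0.1671 0.2158] q [ 0.11  0.28  1.49 -0.    1.39  0.68] F [ 0.1  0.1 -4.5] g 0.0122
xdir [-0.02  -0.006 -1.   ] jawyaw -0.5721268109094475
[0,-12,10,-0.081,-0.002,0.001,8], [0,-12,9,-0.081,-0.002,0.001,8], [0,-13,8,-0.081,-0.002,0.001,8], [0,-14,7,-0.081,-0.002,0.001,8], [0,-14,6,-0.081,-0.002,0.001,8], [0,-15,4,-0.08,-0.002,0.001,8], [-1,-15,3,-0.081,-0.002,0.001,8], [0,-15,2,-0.08,-0.003,0.002,8], [-0.7,-15.1,1.4,-0.081,-0.002,0.001,8], | d=0.73
```

Call:
apply_moves --pt "0 -12 10 -0.081 -0.002 0.001 8" --pt "0 -12 9 -0.081 -0.002 0.001 8" --pt "0 -13 8 -0.081 -0.002 0.001 8" --pt "0 -14 7 -0.081 -0.002 0.001 8" --pt "0 -14 6 -0.081 -0.002 0.001 8" --pt "0 -14 4 -0.08 -0.002 0.001 8" --pt "0 -11 3 -0.07 -0.002 0.001 8" --pt "0 -8 2 -0.05 -0.002 0.001 8" --pt "0 -4 1 -0.03 -0.002 0.001 8" --pt "0 0 0 0 0 0 8" --pt "0 0 0 0 0 0 8"

```text
clock: 30.75
ee_pos: [0.4679, 0.0471, 0.2098]
tcp_rot: [0.701, -0.031, 0.711, 0.031]
contact_force: [-0.2, 0.7, -4.5]
gripper_width: 0.0123
```

```bash
python3 plan.py "[(.4703,.0305,.215,.155,8)]" 16 .09 | head -c 3000
```

```text
t 30.75 p [0.4679 0.0471 0.2098] q [-0.15  0.27  1.54 -0.    1.35 -0.24] F [-0.2  0.7 -4.5] g 0.0123
xdir [-0.014 -0.    -1.   ] jawyaw 0.08851148566712475
[-3,-8,0,-0.033,-0.007,-0.001,8], [-2.2,-8.8,0.6,-0.033,-0.007,0,8], | d=0.07
```

Call:
apply_moves --pt "0 -5 0 -0.02 -0.007 -0.001 8" --pt "0 -7 0 -0.03 -0.007 0 8" --pt "0 -4 0.5 -0.016 0 0 8" --pt "0 0 0 0 0 0 8" --pt "0 0 0 0 0 0 8"

```text
clock: 31.25
ee_pos: [0.4694, 0.0324, 0.2089]
tcp_rot: [0.704, -0.054, 0.706, 0.055]
contact_force: [0.4, -0.0, -4.7]
gripper_width: 0.0118
```

```bash
python3 plan.py "[(.4703,.0305,.205,.155,8)]" 16 .09 | head -c 3000;  python3 - <<'E'
from ov import *
c=cam("scene");r=(300,100,420,250);f=4
img=cv2.resize(c["pixels"][r[1]:r[3],r[0]:r[2]],None,fx=f,fy=f,interpolation=cv2.INTER_CUBIC);cv2.imwrite("pics/l1.png",img)
c=cam("top");r=(240,190,360,300);f=5
img=cv2.resize(c["pixels"][r[1]:r[3],r[0]:r[2]],None,fx=f,fy=f,interpolation=cv2.INTER_CUBIC);cv2.imwrite("pics/l2.png",img)
E
```

```text
t 31.25 p [0.4694 0.0324 0.2089] q [-0.18  0.26  1.54  0.    1.34 -0.34] F [ 0.4 -0.  -4.7] g 0.0118
xdir [-0.003  0.001 -1.   ] jawyaw 0.1548853816852368
[3.9,-2,0.6,0,-0.002,-0.001,8], | d=0.00
```

View pics/l1.png

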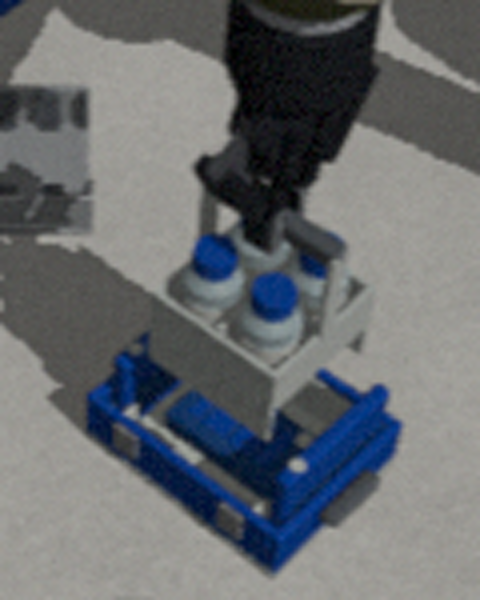

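View pics/l2.png

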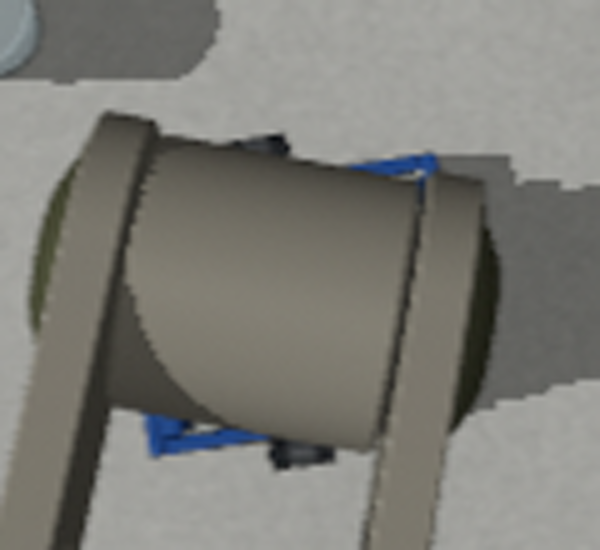

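```bash
python3 - <<'E'
from ov import *
c=cam("scene");r=(310,130,410,250);f=5
img=cv2.resize(c["pixels"][r[1]:r[3],r[0]:r[2]],None,fx=f,fy=f,interpolation=cv2.INTER_CUBIC)
x,y,z=sense()["ee_pos"]; b=z-.1086
draw(c,img,boxpts((x,y,-1.416),(-.048,-.048,b),(.048,.048,b+.062)),r,f,(0,255,0))
draw(c,img,boxpts((x,y,-1.416),(-.048,-.007,b+.118),(.048,.007,b+.132)),r,f,(0,255,255))
draw(c,img,boxpts((.4703,.0305,-1.416),(-.083,-.064,0),(.083,.064,.045)),r,f,(0,0,255))
cv2.imwrite("pics/l3.png",img)
E
```

```text
(no output)
```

View pics/l3.png

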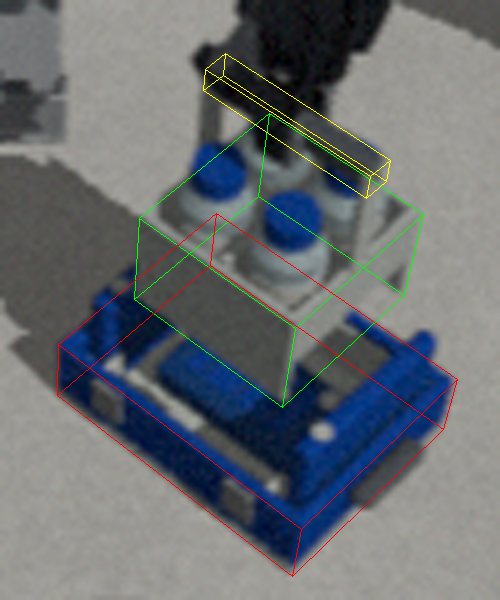

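Call:
apply_moves --pt "0 -2 0.6 0 -0.002 -0.001 8" --pt "6 0 0 0 0 0 8" --pt "12 0 0 0 0 0 8" --pt "12 0 0 0 0 0 8" --pt "6 0 0 0 0 0 8" --pt "0 0 0 0 0 0 8"

```text
clock: 32.0
ee_pos: [0.4704, 0.0308, 0.1707]
tcp_rot: [0.705, -0.055, 0.705, 0.055]
contact_force: [-1.1, 0.0, -4.8]
gripper_width: 0.0121
```

```bash
python3 plan.py "[(.4703,.0305,.15,.155,8)]" 16 .09 | head -c 3000;  python3 - <<'E'
from ov import *
c=cam("scene");r=(310,130,410,250);f=5
img=cv2.resize(c["pixels"][r[1]:r[3],r[0]:r[2]],None,fx=f,fy=f,interpolation=cv2.INTER_CUBIC)
cv2.imwrite("pics/l4.png",img)
E
```

```text
t 32.0 p [0.4704 0.0308 0.1707] q [-0.19  0.3   1.61  0.    1.23 -0.34] F [-1.1  0.  -4.8] g 0.0121
xdir [ 0.  0. -1.] jawyaw 0.15501525421216344
[10,0,0,0,0,0,8], [10.7,-0.3,-0.2,0,0,0,8], | d=-0.00
```

View pics/l4.png

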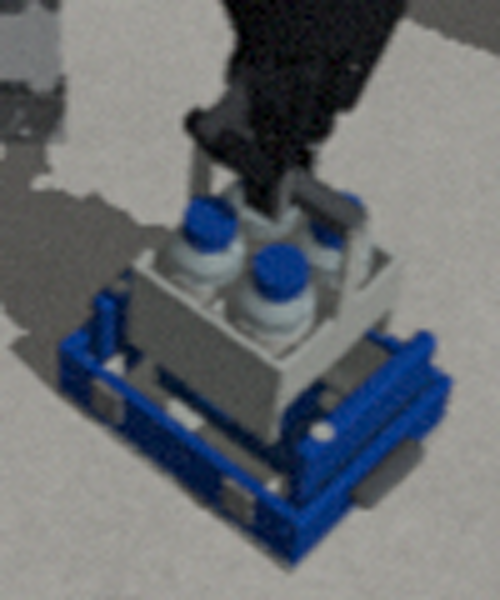

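Call:
apply_moves --pt "6 0 0 0 0 0 8" --pt "8 0 0 0 0 0 8" --pt "8 0 0 0 0 0 8" --pt "8 0 0 0 0 0 8" --pt "5 0 0 0 0 0 8" --pt "0 0 0 0 0 0 8"

```text
clock: 32.65
ee_pos: [0.4711, 0.0307, 0.1338]
tcp_rot: [0.706, -0.055, 0.704, 0.055]
contact_force: [0.4, -0.5, -3.2]
gripper_width: 0.0126
```

```bash
python3 plan.py "[(.4703,.0305,.12,.155,8)]" 16 .09 | head -c 3000;  python3 - <<'E'
from ov import *
c=cam("scene");r=(310,130,410,250);f=5
img=cv2.resize(c["pixels"][r[1]:r[3],r[0]:r[2]],None,fx=f,fy=f,interpolation=cv2.INTER_CUBIC)
cv2.imwrite("pics/l5.png",img)
E
```

```text
t 32.65 p [0.4711 0.0307 0.1338] q [-0.19  0.35  1.66  0.    1.13 -0.34] F [ 0.4 -0.5 -3.2] g 0.0126
xdir [ 0.002 -0.    -1.   ] jawyaw 0.1550546556829222
[13.8,0,-0.9,0,0.002,0,8], | d=-0.00
```

View pics/l5.png

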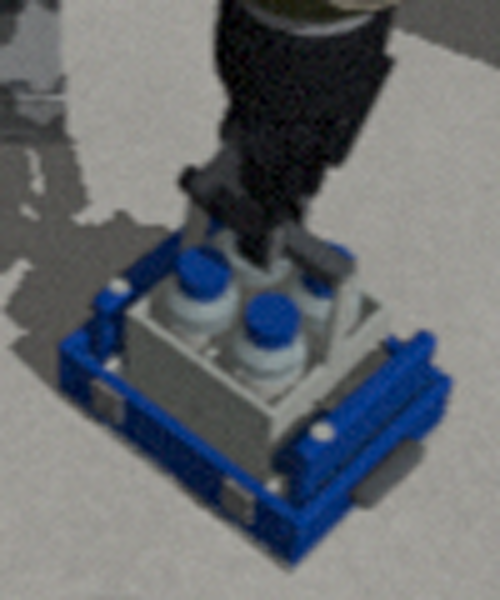

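Call:
apply_moves --pt "4 0 -0.5 0 0.002 0 8" --pt "5 0 0 0 0 0 8" --pt "4 0 0 0 0 0 8" --pt "0 0 0 0 0 0 8"

```text
clock: 33.1
ee_pos: [0.4712, 0.0305, 0.1205]
tcp_rot: [0.706, -0.055, 0.704, 0.054]
contact_force: [-0.3, -0.6, -3.6]
gripper_width: 0.0119
```

```bash
python3 plan.py "[(.4703,.0305,.114,.155,8)]" 16 .09 | head -c 3000
```

```text
t 33.1 p [0.4712 0.0305 0.1205] q [-0.19  0.37  1.68 -0.    1.09 -0.34] F [-0.3 -0.6 -3.6] g 0.0119
xdir [ 0.002 -0.001 -1.   ] jawyaw 0.1551313946693402
[6.5,0.1,-0.9,0,0.002,0.001,8], | d=-0.00
```

Call:
apply_moves --pt "2 0 -0.5 0 0.002 0.001 8" --pt "2 0 0 0 0 0 8" --pt "1.5 0 0 0 0 0 8" --pt "0 0 0 0 0 0 8"

```text
clock: 33.5
ee_pos: [0.4708, 0.0304, 0.1147]
tcp_rot: [0.705, -0.055, 0.705, 0.055]
contact_force: [-0.1, -0.3, -4.3]
gripper_width: 0.0123
```

```bash
python3 plan.py "[(.4703,.0305,.114,.155,8)]" 16 .09 | head -c 3000
```

```text
t 33.5 p [0.4708 0.0304 0.1147] q [-0.19  0.38  1.69 -0.    1.07 -0.34] F [-0.1 -0.3 -4.3] g 0.0123
xdir [ 0. -0. -1.] jawyaw 0.155142932274745
[0.7,0.2,-0.5,0,0,0,8], | d=-0.00
```

Call:
apply_moves --pt "1 0 0 0 0 0 8" --pt "0.5 0 0 0 0 0 8" --pt "0 0 0 0 0 0 8"

```text
clock: 33.8
ee_pos: [0.4709, 0.0303, 0.1137]
tcp_rot: [0.705, -0.055, 0.705, 0.055]
contact_force: [0.2, -0.7, -4.3]
gripper_width: 0.0126
```

```bash
python3 plan.py | head -c 3000
```

```text
t 33.8 p [0.4709 0.0303 0.1137] q [-0.19  0.38  1.69 -0.    1.07 -0.34] F [ 0.2 -0.7 -4.3] g 0.0126
xdir [ 0.001 -0.    -1.   ] jawyaw 0.15523505189775078
```

Call:
apply_moves --pt "1 0 0 0 0 0 8" --pt "0.5 0 0 0 0 0 8" --pt "0 0 0 0 0 0 8"

```text
clock: 34.1
ee_pos: [0.4709, 0.0303, 0.1136]
tcp_rot: [0.706, -0.055, 0.704, 0.055]
contact_force: [0.6, -0.0, -4.3]
gripper_width: 0.0121
```

```bash
python3 plan.py | head -c 3000
```

```text
t 34.1 p [0.4709 0.0303 0.1136] q [-0.19  0.38  1.69 -0.    1.07 -0.34] F [ 0.6 -0.  -4.3] g 0.0121
xdir [ 0.002 -0.001 -1.   ] jawyaw 0.1554719917518987
```

Call:
apply_moves --pt "2 0 0 0 0 0 8" --pt "1 0 0 0 0 0 8"

```text
clock: 34.3
ee_pos: [0.4709, 0.0301, 0.1134]
tcp_rot: [0.706, -0.056, 0.704, 0.054]
contact_force: [-3.7, 0.0, 8.0]
gripper_width: 0.0122
```

```bash
python3 plan.py | head -c 3000
```

```text
t 34.3 p [0.4709 0.0301 0.1134] q [-0.19  0.38  1.69 -0.    1.07 -0.34] F [-3.7  0.   8. ] g 0.0122
xdir [ 0.004 -0.002 -1.   ] jawyaw 0.15593160186920837
```

Call:
apply_moves --pt "-0.5 0 0 0 0 0 14" --pt "0 0 0 0 0 0 22" --pt "0 0 0 0 0 0 32" --pt "0 0 0 0 0 0 36" --pt "0 0 0 0 0 0 36"

```text
clock: 34.8
ee_pos: [0.4721, 0.0298, 0.1142]
tcp_rot: [0.707, -0.056, 0.703, 0.054]
contact_force: [0.0, 0.9, 0.1]
gripper_width: 0.0356
```

```bash
python3 plan.py | head -c 3000; python3 - <<'E'
from ov import *
c=cam("scene");r=(310,130,410,250);f=5
img=cv2.resize(c["pixels"][r[1]:r[3],r[0]:r[2]],None,fx=f,fy=f,interpolation=cv2.INTER_CUBIC)
cv2.imwrite("pics/m1.png",img)
E
```

```text
t 34.8 p [0.4721 0.0298 0.1142] q [-0.19  0.38  1.69 -0.    1.07 -0.34] F [0.  0.9 0.1] g 0.0356
xdir [ 0.007 -0.003 -1.   ] jawyaw 0.15580561134173387
```

View pics/m1.png

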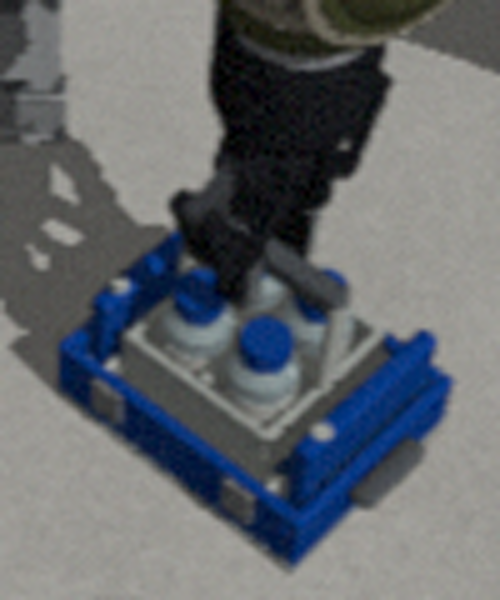

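Rack sits down between the plates, force is near zero. Retreat straight up and away.

Call:
apply_moves --pt "-8 0 0 0 -0.004 0 36" --pt "-15 0 0 0 0 0 36" --pt "-20 0 0 0 0 0 36" --pt "-30 0 0 0 0 0 36" --pt "-40 0 0 0 0 0 36" --pt "-40 0 0 0 0 0 36" --pt "-10 -40 -5 0 0 0 36" --pt "0 -45 -8 0 0 0 36" --pt "0 -45 -8 0 0 0 36" --pt "0 -45 -8 0 0 0 36" --pt "0 -40 0 0 0 0 36" --pt "0 0 0 0 0 0 36"

```text
clock: 36.05
ee_pos: [0.4741, -0.1934, 0.2919]
tcp_rot: [0.711, -0.059, 0.698, 0.054]
contact_force: [0.1, 0.1, 0.5]
gripper_width: 0.0362
```

```bash
python3 plan.py | head -c 3000; python3 - <<'E'
from ov import *
x,y=.4709,.0302
for n,r,f in(("scene",(300,130,420,250),5),("top",(245,195,355,295),6)):
    c=cam(n)
    img=cv2.resize(c["pixels"][r[1]:r[3],r[0]:r[2]],None,fx=f,fy=f,interpolation=cv2.INTER_CUBIC); cv2.imwrite(f"pics/n_{n}.png",img)
    draw(c,img,boxpts((x,y,-1.416),(-.048,-.048,.005),(.048,.048,.067)),r,f,(0,255,0))
    draw(c,img,boxpts((x,y,-1.416),(-.048,-.007,.123),(.048,.007,.137)),r,f,(0,255,255))
    draw(c,img,boxpts((.4703,.0305,-1.416),(-.083,-.064,0),(.083,.064,.045)),r,f,(0,0,255))
    cv2.imwrite(f"pics/no_{n}.png",img)
E
```

```text
t 36.05 p [ 0.4741 -0.1934  0.2919] q [-0.62  0.27  1.29  0.01  1.56 -0.78] F [0.1 0.1 0.5] g 0.0362
xdir [ 0.019 -0.006 -1.   ] jawyaw 0.1611053813065031
```

View pics/n_scene.png

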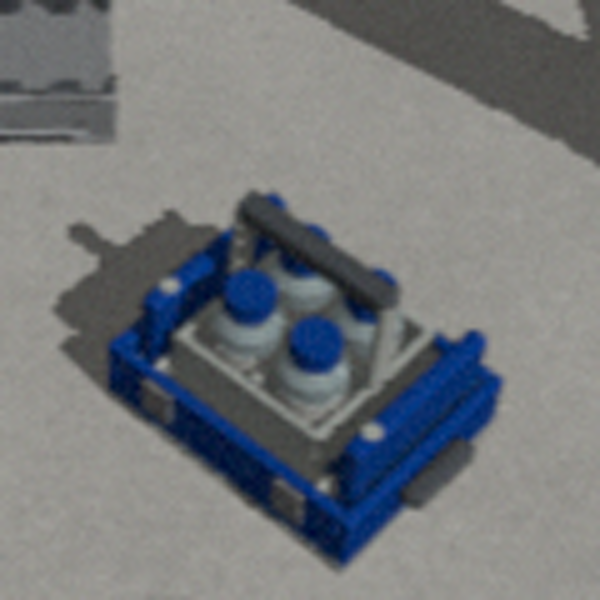

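View pics/n_top.png

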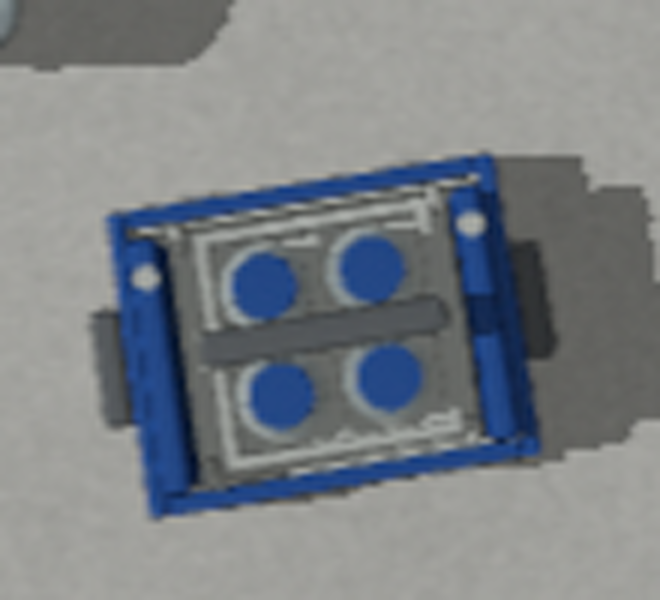

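View pics/no_top.png

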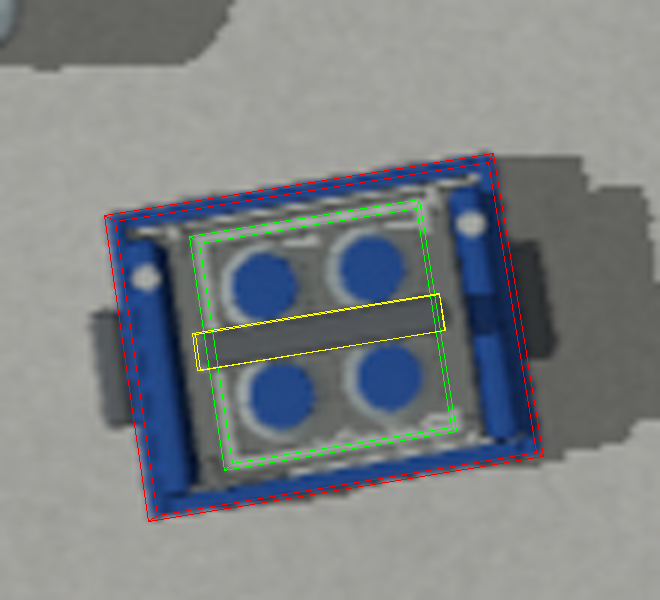

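View pics/no_scene.png

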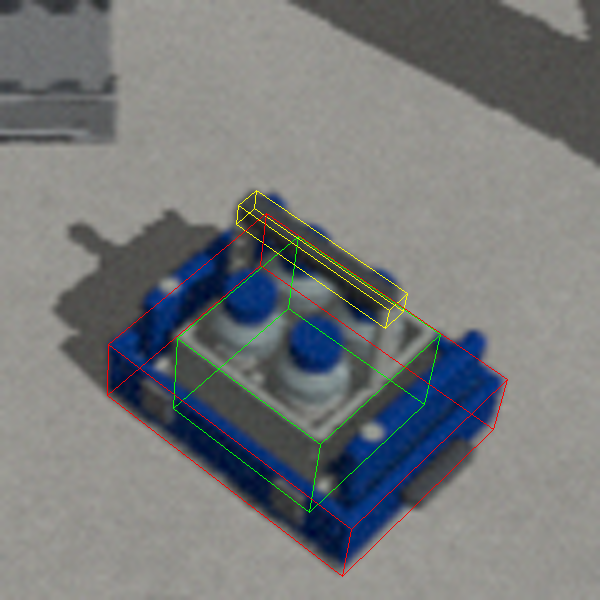

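```bash
python3 - <<'E'
from prof import *
s,t=cam("scene"),cam("top"); T=(.4703,.0305,-1.416)
d=lambda u,o,f:[(u[0]+.5)/f-.5+o[0],(u[1]+.5)/f-.5+o[1]]
a=T[2]
for nm,us,ut in(("A",(373,432),(147,277)),("B",(170,286),(471,222))):
    X,e=tri([s,t],[d(us,(300,130),5),d(ut,(245,195),6)]); q=X[:2]-T[:2]
    print(nm,np.round(X,4),"tray",np.round([np.cos(a)*q[0]+np.sin(a)*q[1],-np.sin(a)*q[0]+np.cos(a)*q[1]],4),e)
for lo,hi,Y in((-.09,-.05,np.arange(-.04,.0,.004)),(.05,.09,np.r_[np.arange(-.045,-.02,.004),np.arange(.02,.03,.003)])):
    Xs,p=prof(t,T,Y,.08,lo,hi); print(" ".join("%.0f:%d"%(x*1e3,v) for x,v in zip(Xs[::2],p[::2])))
st=sense()["clock"];print(st)
for l in("reagent_c","beaker_c","meter_c"):
    for c,n in((s,"scene"),(t,"top")):
        r=spot_point(n,l)[:1]; print(l,n,[(round(q["confidence"],2),np.round(q["uv"],1)) for q in r])
E
```

```text
A [0.4934 0.1014 0.0811] tray [-0.0665  0.0337] [array([-0.2, -0. ]), array([-0.2,  0.2])]
B [ 0.5151 -0.0304  0.0818] tray [0.067  0.0349] [array([-0.2, -0. ]), array([-0.1,  0.1])]
-90:0 -89:1 -88:1 -87:1 -86:1 -85:1 -84:1 -83:1 -82:2 -81:12 -80:31 -79:53 -78:72 -77:87 -76:94 -75:94 -74:93 -73:95 -72:97 -71:98 -70:99 -69:99 -68:98 -67:97 -66:96 -65:93 -64:88 -63:79 -62:69 -61:57 -60:45 -59:36 -58:28 -57:19 -56:10 -55:4 -54:1 -53:0 -52:0 -51:0
50:0 51:0 52:0 53:0 54:0 55:0 56:1 57:4 58:9 59:23 60:47 61:73 62:89 63:96 64:99 65:98 66:96 67:94 68:93 69:91 70:86 71:78 72:70 73:62 74:58 75:57 76:58 77:59 78:58 79:50 80:36 81:22 82:10 83:3 84:0 85:-1 86:-1 87:-1 88:-1 89:-1
36.25
reagent_c scene [(0.94, array([264.6, 172.1]))]
reagent_c top [(0.66, array([384.4, 188.6]))]
beaker_c scene []
beaker_c top [(0.93, array([235.1, 193.3]))]
meter_c scene [(0.96, array([400.2, 321.6]))]
meter_c top [(0.56, array([188. , 200.7]))]
```

```bash
python3 - <<'E'
from station import *
print(job_done()); print(sense()["clock"])
E
```

```text
the job is handed in; nothing more can be done
None
the job is handed in; nothing more can be done
```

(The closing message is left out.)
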